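Put the barrel fittings back on their stands

ROBOT

A 7-joint arm with a two-finger parallel gripper is mounted at the origin on the work surface. World frame = base frame: x ahead of the robot, y to its left, z up, the work surface at z = 0. Lengths are in m, angles in degrees, forces in N, time in s.
With the tool pointing down it reaches from about 0.4 to 0.9 m from the base axis. Payload 5.5 kg.
Tool frame: the origin (TCP) lies at the very end of the fingers, on their centre line; the grasp point (between the pads) lies env.grip_depth behind it (env.grip_depth is the distance from the TCP to the grasp point, in m); x points along the fingers, z is the direction in which the jaws open and shut, and the axes are right-handed (so a half turn about x gives the same grasp; the last joint's range is limited). The gripper opens to 85 mm and grips with 20 to 120 N. Pads are 22 mm wide; open, the fingers measure 114 mm over their backs; the gripper's body (76 mm by 85 mm) begins 54 mm behind the grasp point. The pads swing forward as they close: fully open they stand 13 mm farther back than shut.
Start: joints at [15.08, 28.699, -24.465, 88.831, 12.651, 65.22, -12.049], TCP at [0.65, 0, 0.231] pointing down, gripper open.
Joint ranges: [-164.97, 164.97], [-17.58, 116.51], [-87.97, 89.64], [11.32, 138.91], [-80.73, 260.73], [10.89, 115.49], [-147.41, 147.41]. Speed limits (degrees/s): [147.25, 147.25, 180, 180, 180, 180, 180].

INTERFACE

Orientations are given as [roll, pitch, yaw] about the fixed x, y, z axes, in that order (R = Rz(yaw) Ry(pitch) Rx(roll)).
In Python, from bench import env gives the robot as it stands.
- The arm moves only by the shell command python3 -m inch 'ROWS' [FORCE]. ROWS is JSON, a list of rows, each an object of numbers: "rx", "ry", "rz": the turn, a rotation vector about the tool's x, y, z in degrees; "x", "y", "z": the shift along the tool's x, y, z in mm; "gripper": the opening, from 0 (shut) to 1 (fully open). A call has 1 to 5 rows; each row is the pose to reach, as a shift and turn from the pose measured when the call began, along the tool's axes at that moment; what a row does not reach only later rows make up. A row lasts 1/8 s, in which the tool goes at most 62.5 mm and 10.7 degrees, less where a joint would pass 70% of its speed; a pose out of reach is approached as far as the arm can. A call with a gripper value outside its range is refused whole. The fingers move at their own pace and stop on an object; FORCE is the grip in N (left out, the last holds). Time passes only in rows, so rows that repeat a pose let the fingers close. It gives the time, the measured TCP pose, the force and the opening at its end, in the units of the state.
- env.read_state(): the state, without advancing time (a new reading comes with each control period).
- env.snapshot(name): name is "scene" or "side" or "wrist"; returns a dict with "frame" (384x512x3 uint8, red, green, blue), "depth" (384x512 float32, m along the optical axis (not along the pixel's ray), 0 where there is no reading), "mtx" (3x3 intrinsics, pixels), "R" (3x3) and "t" (3): a world point X has camera coordinates R X + t. Camera axes: x right, y down, z forward; pixel columns grow to the right and rows downward; lengths in m; the calibration is good to about 2 mm. A picture is of the moment at which its call begins.
- env.sign_off(): hands the job in, once; it reports no verdict.
The state is a dict: "t": time; "q": joint angles; "joint_vel": joint speeds; "joint_torque": joint torques, N m; "tool_pos": TCP position; "tool_rot": TCP orientation; "force": force on the tool from outside, world axes, zero at the start; "ft_torque": the same for the moment, N m; "opening": opening from 0.0 (shut) to 1.0 (fully open).
Only numpy, scipy, OpenCV 4.12 (cv2) and the standard library are available. Lean on these libraries where they do the work, as an engineer would, in place of code of your own. Each camera call takes 0.05 s, during which the arm holds its last target.

TASK

Put the four washed barrel fittings away, each on the round oak stand whose black outline matches its shape and size: the large bung, the small bung, the hexagonal nut and the oak wedge. Each must stand the way up it was found, centred on its outline, with the nut and the wedge turned so that they line up with theirs. Leave the tasting glass standing where it is.

Things in the scene. Friction and masses are not known exactly. Their poses are not given: they have to be found in the camera images.
- large_bung: White silicone barrel bung, round, standing on its narrow end: 64 mm across and straight-sided from 18 mm up to its flat top at 50 mm, tapering to 52 mm at the foot; 0.10 to 0.20 kg. Origin: centre of its underside, z up; yaw has no meaning.
- small_bung: White silicone barrel bung, round, standing on its narrow end: 40 mm across and straight-sided from 14 mm up to its flat top at 42 mm, tapering to 32 mm at the foot; 0.04 to 0.09 kg. Origin: centre of its underside, z up; yaw has no meaning.
- hex_nut: Stainless steel hexagonal union nut lying flat, 46 mm across flats (53 mm across corners), 30 mm high, with an open 32 mm hexagonal bore; 0.15 to 0.31 kg. Origin: centre of its underside, z up; its x axis points square out through one of the flats (so flats also face every 60 degrees from it).
- wedge: Pale oak barrel wedge lying on its flat base, 90 mm long (x), 44 mm wide (y), parallel upright long sides; its top slopes from 16 mm high at the -x end to 38 mm at the +x end, 27 mm in the middle; 0.08 to 0.16 kg. Origin: centre of its underside, z up.
- stand_large: Fixed flat oak round, 120 mm across and 8 mm high, with a flush black rubber outline in the middle of its top: a disc 66 mm across, for the large bung. Origin: centre of its underside; its flat top is 8 mm above it.
- stand_small: Fixed flat oak round, 120 mm across and 8 mm high, with a flush black rubber outline in the middle of its top: a disc 42 mm across, for the small bung. Origin: centre of its underside; its flat top is 8 mm above it.
- stand_hex: Fixed flat oak round, 120 mm across and 8 mm high, with a flush black rubber outline in the middle of its top: a hexagon 48 mm across flats, for the nut. Origin: centre of its underside; its flat top is 8 mm above it. Its x axis points square out through one of the hexagon's flats; the nut may be turned by any multiple of 60 degrees.
- stand_wedge: Fixed flat oak round, 120 mm across and 8 mm high, with a flush black rubber outline in the middle of its top: a rectangle 92 mm by 46 mm, for the wedge. Origin: centre of its underside; its flat top is 8 mm above it. Its x axis runs along the long side; the wedge may point either way along it.
- glass: Clear tasting glass, an upright tumbler 64 mm across the rim and 75 mm high, empty, loose among the fittings; to be left alone. Origin: centre of its underside. Besides it, two upright corks (24 mm across, 45 mm high) and a small metal measure (42 mm across, 42 mm high) stand between the fittings.
There are look-alikes about, which are no part of the job. What is shaped like the hex_nut but purple is not meant. Of the things shaped like the wedge, the wooden one is meant.

How it is judged (in metres and radians):
At the end, for the whole second after the job is handed in: Each fitting stands on its own stand (underside 5 to 12 mm above the stand's), upright within 0.12 rad, centred within 12 mm, at rest (under 0.02 m/s, 0.2 rad/s); the wedge lines up with its outline within 0.22 rad either way round, the nut within 0.22 rad of any of its six positions (horizontal distance between large_bung and stand_large below 0.012 m and z of large_bung in the frame of stand_large between 0.005 and 0.012 m and angle between each of large_bung, small_bung, hex_nut, wedge's own z axis and vertical below 0.12 rad and linear speed of each of large_bung, small_bung, hex_nut, wedge below 0.02 m/s and angular speed of each of large_bung, small_bung, hex_nut, wedge below 0.2 rad/s and horizontal distance between small_bung and stand_small below 0.012 m and z of small_bung in the frame of stand_small between 0.005 and 0.012 m and horizontal distance between hex_nut and stand_hex below 0.012 m and z of hex_nut in the frame of stand_hex between 0.005 and 0.012 m and horizontal distance between wedge and stand_wedge below 0.012 m and z of wedge in the frame of stand_wedge between 0.005 and 0.012 m and angle between the x axis of wedge and the x axis of stand_wedge, either way round below 0.22 rad and (angle between the x axis of hex_nut and the x axis of stand_hex, either way round below 0.22 rad or angle between the x axis of hex_nut and the x axis of stand_hex, either way round between 0.827198 and 1.2672 rad)); the robot touches nothing.
It fails at once if the tasting glass is moved by more than 25 mm or tipped by more than 0.3 rad (distance of glass from where it was at the start of the episode above 0.025 m or angle between glass's own z axis and vertical above 0.3 rad).
It also fails if it takes over 102 s, if anything falls off the work surface, if the arm or the gripper's body presses on something with over 40 N, if the wrist force passes 120 N, or if a joint passes its speed limit or range.

## Working session

There is one attempt and no reset: what is moved stays moved. The work goes in short steps, Python scripts to look and compute and a shell command to move; the robot and the scene stay as the last step left them, time stands still between calls to the robot, and variables do not carry over. Pictures are saved under pics/ and viewed, and the job is handed in when it is done.

```bash
ls; mkdir -p pics
python3 - <<'E'
from bench import env
import cv2
s=env.read_state(); print({k:(v if k in('t','tool_pos','tool_rot','opening','force') else 0) for k,v in s.items()}, env.grip_depth)
for n in ("scene","side","wrist"):
    d=env.snapshot(n); cv2.imwrite(f"pics/{n}0.png",cv2.cvtColor(d["frame"],cv2.COLOR_RGB2BGR)); print(n,d["R"].round(3).tolist(),d["t"].round(3),d["mtx"].round(1).tolist())
    import numpy as np; np.savez(f"{n}0.npz",**d)
E
```

```text
pics
{'t': 0.0, 'q': 0, 'joint_vel': 0, 'joint_torque': 0, 'tool_pos': array([ 6.49320272e-01, -6.51169036e-05,  2.30255307e-01]), 'tool_rot': array([178.31830553,  89.88960582, 178.31937803]), 'force': array([ 0.37404284,  0.22931404, -0.12636429]), 'ft_torque': 0, 'opening': 0.9976586905618078} 0.0187
scene [[0.738, 0.675, -0.015], [0.408, -0.463, -0.787], [-0.538, 0.575, -0.617]] [-0.356 -0.168  1.646] [[430.0, 0.0, 262.7], [0.0, 430.0, 190.2], [0.0, 0.0, 1.0]]
side [[0.962, -0.274, -0.02], [-0.164, -0.516, -0.841], [0.22, 0.812, -0.541]] [-0.491  0.116  1.362] [[466.7, 0.0, 261.5], [0.0, 466.7, 193.5], [0.0, 0.0, 1.0]]
wrist [[1.0, 0.002, -0.001], [0.002, -0.945, 0.327], [-0.001, -0.327, -0.945]] [-0.649 -0.044  0.383] [[320.2, 0.0, 253.7], [0.0, 320.2, 193.7], [0.0, 0.0, 1.0]]
```

View pics/scene0.png

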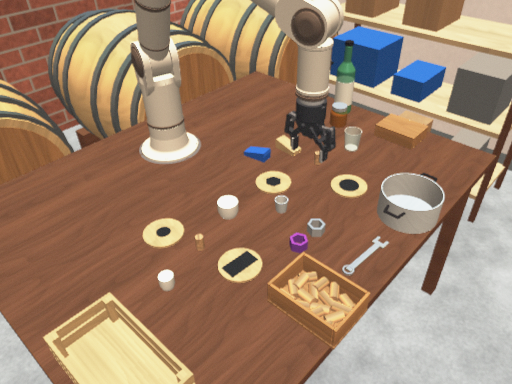

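View pics/side0.png

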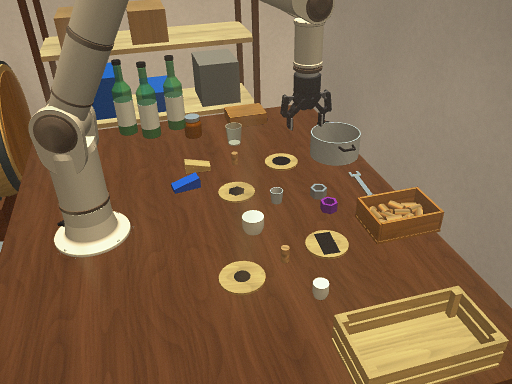

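View pics/wrist0.png

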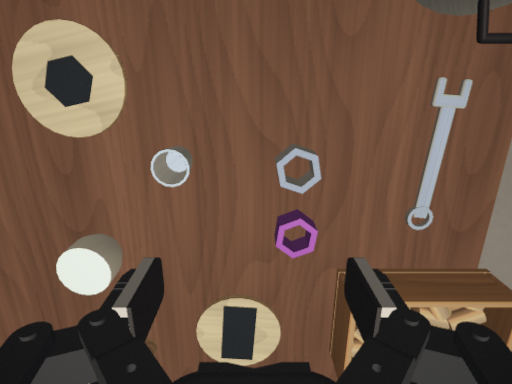

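```bash
cat > h.py <<'E'
import numpy as np, cv2
def cloud(d):
    K=d["mtx"];Z=d["depth"].astype(float);v,u=np.mgrid[:Z.shape[0],:Z.shape[1]]
    P=np.stack([(u-K[0,2])/K[0,0]*Z,(v-K[1,2])/K[1,1]*Z,Z],-1)
    W=(P-d["t"])@d["R"]; W[Z<=0]=np.nan
    return W
def pix(d,u,v,z):
    K=d["mtx"];r=d["R"].T@np.array([(u-K[0,2])/K[0,0],(v-K[1,2])/K[1,1],1]);c=-d["R"].T@d["t"]
    return c+r*(z-c[2])/r[2]
def proj(d,X):
    p=d["R"]@np.array(X)+d["t"];p=d["mtx"]@p;return p[:2]/p[2]
def ortho(d,z,x0,x1,y0,y1,ppm):
    # image: right=+x, up=+y ; ppm px per m
    c=[]
    for X in[(x0,y1,z),(x1,y1,z),(x1,y0,z),(x0,y0,z)]: c.append(proj(d,X))
    w=int((x1-x0)*ppm);h=int((y1-y0)*ppm)
    H=cv2.getPerspectiveTransform(np.float32(c),np.float32([[0,0],[w,0],[w,h],[0,h]]))
    return cv2.warpPerspective(d["frame"],H,(w,h),flags=cv2.INTER_CUBIC)[:,:,::-1]
def load(n): return dict(np.load(n+".npz"))
E
python3 - <<'E'
from h import *
for n in("scene0","side0"):
    d=load(n);im=ortho(d,0.008,0.3,1.0,-.5,.5,600).copy()
    for i in range(8): cv2.line(im,(i*60,0),(i*60,600),(255,255,0),1)
    for j in range(11): cv2.line(im,(0,j*60),(420,j*60),(255,255,0),1)
    cv2.imwrite(f"pics/o_{n}.png",im)
a=cv2.imread("pics/o_scene0.png");b=cv2.imread("pics/o_side0.png");cv2.imwrite("pics/o.png",cv2.resize(np.hstack([a,b]),(800,571)))
E
```

```text
(no output)
```

View pics/o.png

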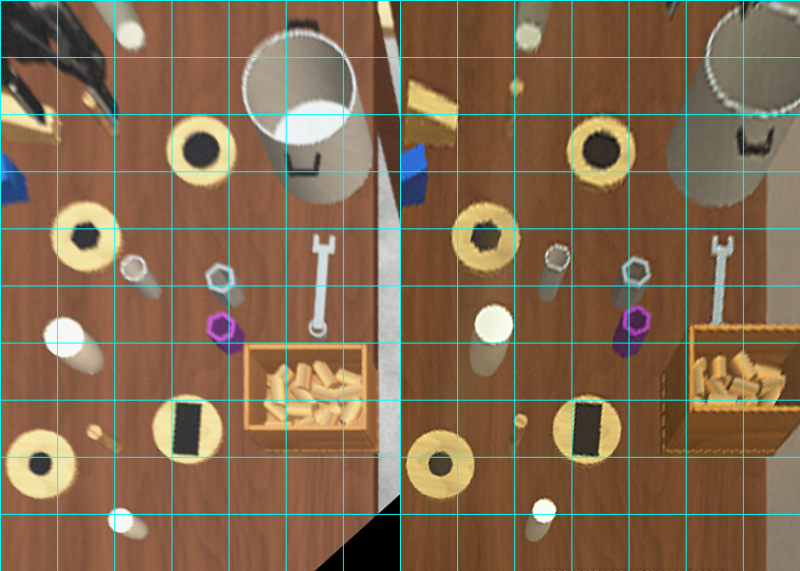

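Run:
```python
from h import *
P=2000
def crop(n,z,cx,cy,r=.075):
    return ortho(load(n),z,cx-r,cx+r,cy-r,cy+r,P)
def cent(im,mask,cx,cy,r=.075):
    nl,lab,st,ce=cv2.connectedComponentsWithStats(mask.astype(np.uint8))
    h,w=mask.shape
    best=min((k for k in range(1,nl) if st[k,4]>600),key=lambda k:np.hypot(*(ce[k]-[w/2,h/2])))
    cnt=max(cv2.findContours((lab==best).astype(np.uint8),0,1)[0],key=cv2.contourArea)
    (u,v),(a,b),ang=cv2.minAreaRect(cnt)
    m=cv2.moments(cv2.convexHull(cnt)); mu,mv=m['m10']/m['m00'],m['m01']/m['m00']
    f=lambda u,v:(round(cx-r+u/P,4),round(cy+r-v/P,4))
    return "hull",f(mu,mv),"box",f(u,v),round(a/P,4),round(b/P,4),"ang(ccw)",round(-ang,1)
rows=[]
for nm,z,cx,cy,kind in[("stand_small",.008,.37,-.31,"dark"),("stand_wedge",.008,.63,-.25,"dark"),("stand_hex",.008,.45,.085,"dark"),("stand_large",.008,.65,.235,"dark"),
  ("small_bung",.042,.52,-.405,"white"),("large_bung",.05,.43,-.09,"white"),("hex",.03,.69,.015,"grey"),("wedge",.027,.35,.30,"wood")]:
    ims=[]
    for n in("scene0","side0"):
        im=crop(n,z,cx,cy).astype(int);ims.append(im);g=im.mean(2);sat=im.max(2)-im.min(2)
        m={"dark":g<60,"white":(g>205)&(sat<50),"grey":(g>120)&(sat<45),"wood":(g>120)&(sat>40)}[kind]
        if kind=="dark":
            yy,xx=np.mgrid[:300,:300]; m&=np.hypot(xx-150,yy-150)<125
        try:print(nm,n,*cent(im,m,cx,cy))
        except Exception as e:print(nm,n,e)
    rows.append(np.hstack(ims))
A=np.vstack([np.hstack(rows[i*2:i*2+2]) for i in range(4)])
cv2.imwrite("pics/crops_a.png",cv2.resize(A[:600],(800,400)));cv2.imwrite("pics/crops_b.png",cv2.resize(A[600:],(800,400)))
```

```text
stand_small scene0 hull (0.3699, -0.3112) box (0.3705, -0.3115) 0.0328 0.0353 ang(ccw) -36.9
stand_small side0 hull (0.3677, -0.3111) box (0.3665, -0.3103) 0.032 0.0398 ang(ccw) -35.4Traceback (most recent call last):
  File "<stdin>", line 22, in <module>
ValueError: operands could not be broadcast together with shapes (300,299) (300,300) (300,299)
```

```bash
sed -i 's/w=int((x1-x0)\*ppm);h=int((y1-y0)\*ppm)/w=round((x1-x0)*ppm);h=round((y1-y0)*ppm)/' h.py
cat > m.py <<'E'
from h import *
P=2000
def crop(d,z,cx,cy,r=.075):
    return ortho(d,z,cx-r,cx+r,cy-r,cy+r,P)
def cent(im,mask,cx,cy,r=.075):
    nl,lab,st,ce=cv2.connectedComponentsWithStats(mask.astype(np.uint8))
    h,w=mask.shape
    best=min((k for k in range(1,nl) if st[k,4]>600),key=lambda k:np.hypot(*(ce[k]-[w/2,h/2])))
    cnt=max(cv2.findContours((lab==best).astype(np.uint8),0,1)[0],key=cv2.contourArea)
    (u,v),(a,b),ang=cv2.minAreaRect(cnt)
    m=cv2.moments(cv2.convexHull(cnt)); mu,mv=m['m10']/m['m00'],m['m01']/m['m00']
    f=lambda u,v:(round(cx-r+u/P,4),round(cy+r-v/P,4))
    return "hull",f(mu,mv),"box",f(u,v),round(a/P,4),round(b/P,4),"ang(ccw)",round(-ang,1)
L=dict(stand_small=(.008,.37,-.31,"dark"),stand_wedge=(.008,.63,-.25,"dark"),stand_hex=(.008,.45,.085,"dark"),stand_large=(.008,.65,.235,"dark"),small_bung=(.042,.52,-.405,"white"),large_bung=(.05,.43,-.09,"white"),hex=(.03,.69,.015,"grey"),wedge=(.027,.35,.30,"wood"))
def meas(d,z,cx,cy,kind):
    im=crop(d,z,cx,cy).astype(int);g=im.mean(2);sat=im.max(2)-im.min(2)
    m={"dark":g<95,"white":(g>205)&(sat<50),"grey":(g>110)&(sat<45),"wood":(g>120)&(sat>40)}[kind]
    if kind=="dark":
        yy,xx=np.mgrid[:300,:300]; m&=np.hypot(xx-150,yy-150)<115
    return im,m
E
python3 - <<'E'
from m import *
rows=[]
for nm,a in L.items():
    ims=[]
    for n in("scene0","side0"):
        im,m=meas(load(n),*a);ims.append(im)
        try:print(nm,n,*cent(im,m,*a[1:3]))
        except Exception as e:print(nm,n,e)
    rows.append(np.hstack(ims))
A=np.vstack([np.hstack(rows[i*2:i*2+2]) for i in range(4)])
cv2.imwrite("pics/crops_a.png",cv2.resize(A[:600].astype(np.uint8),(800,400)));cv2.imwrite("pics/crops_b.png",cv2.resize(A[600:].astype(np.uint8),(800,400)))
E
```

```text
stand_small scene0 hull (0.3698, -0.3112) box (0.3695, -0.3112) 0.0385 0.037 ang(ccw) -90.0
stand_small side0 hull (0.3698, -0.3119) box (0.3699, -0.3118) 0.0406 0.0417 ang(ccw) -21.3
stand_wedge scene0 hull (0.6266, -0.2503) box (0.6266, -0.2504) 0.0439 0.0893 ang(ccw) -4.6
stand_wedge side0 hull (0.6266, -0.2511) box (0.6266, -0.2511) 0.0467 0.0927 ang(ccw) -3.7
stand_hex scene0 hull (0.4489, 0.0875) box (0.4491, 0.0878) 0.0435 0.0477 ang(ccw) -16.7
stand_hex side0 hull (0.4492, 0.087) box (0.4497, 0.0865) 0.0527 0.0506 ang(ccw) -45.0
stand_large scene0 hull (0.6514, 0.2379) box (0.6514, 0.2381) 0.059 0.0615 ang(ccw) -45.0
stand_large side0 hull (0.6515, 0.2376) box (0.6514, 0.2374) 0.065 0.0645 ang(ccw) -30.1
small_bung scene0 hull (0.5385, -0.4256) box (0.5385, -0.4258) 0.0395 0.041 ang(ccw) -90.0
small_bung side0 hull (0.5367, -0.4269) box (0.5365, -0.4268) 0.0373 0.0376 ang(ccw) -18.4
large_bung scene0 hull (0.4511, -0.1243) box (0.4511, -0.1243) 0.0658 0.0642 ang(ccw) -77.0
large_bung side0 hull (0.4499, -0.125) box (0.4501, -0.1251) 0.0619 0.0615 ang(ccw) -45.0
hex scene0 hull (0.7064, -0.0165) box (0.7079, -0.0171) 0.0796 0.0545 ang(ccw) -47.0
hex side0 hull (0.6985, -0.0081) box (0.6985, -0.008) 0.0522 0.0503 ang(ccw) -17.7
wedge scene0 hull (0.3589, 0.2775) box (0.3606, 0.2781) 0.1494 0.0538 ang(ccw) -18.4
wedge side0 hull (0.3528, 0.2815) box (0.3526, 0.2819) 0.1079 0.0445 ang(ccw) -27.2
```

View pics/crops_b.png

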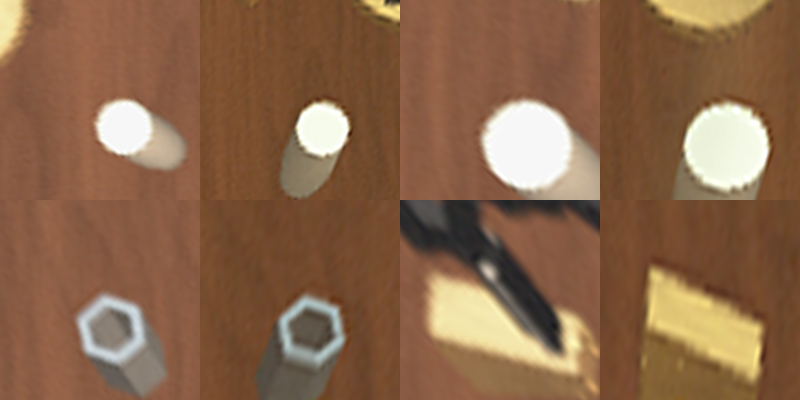

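View pics/crops_a.png

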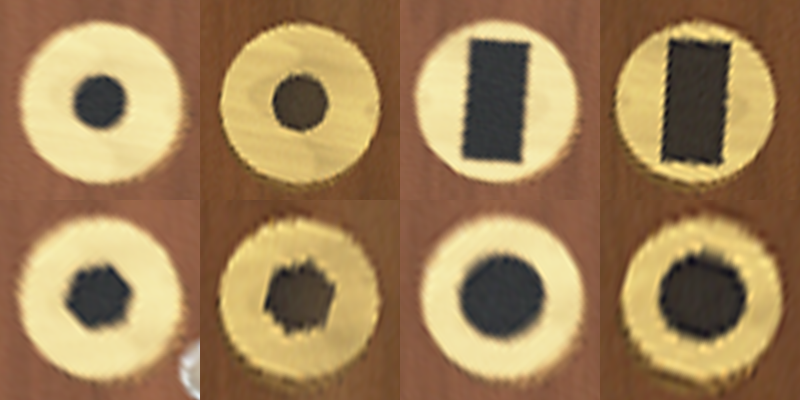

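```bash
cat >> h.py <<'E'
from scipy.spatial.transform import Rotation as Ro
def go(pos,yaw):
    """print shift/turn in tool frame to get TCP to pos, jaw (tool z) at world yaw deg mod 180, tool down"""
    from bench import env
    s=env.read_state();R=Ro.from_euler('xyz',s['tool_rot'],degrees=True)
    out=[]
    for y in(yaw%180,yaw%180-180):
        c,sn=np.cos(np.radians(y)),np.sin(np.radians(y));z=np.array([c,sn,0]);x=np.array([0,0,-1.])
        T=np.stack([x,np.cross(z,x),z],1);rv=(R.inv()*Ro.from_matrix(T)).as_rotvec(degrees=True);out.append((y,rv))
    sh=R.inv().apply(np.array(pos)-s['tool_pos'])*1000
    jz=R.apply([0,0,1]);print("t",round(s['t'],2),"tcp",s['tool_pos'].round(4),"jaw yaw",round(np.degrees(np.arctan2(jz[1],jz[0])),1),"q7",round(s['q'][6],1),"open",round(s['opening'],3),"F",s['force'].round(1))
    print("shift xyz mm",sh.round(1))
    for y,rv in out: print(" jaw",y,"rot",rv.round(1))
E
python3 - <<'E'
from h import *
go((.698,-.007,.17),0)
d=load("wrist0")
im=ortho(d,.03,.64,.76,-.08,.04,5000).copy();cv2.imwrite("pics/hexw.png",im)
a=ortho(load("side0"),.03,.30,.55,.15,.40,1600);cv2.imwrite("pics/wedge_s.png",cv2.resize(a,(600,600)))
for n in("scene0","side0"):
    W=cloud(load(n)); 
    z=W[...,2]; m=(W[...,0]>.27)&(W[...,0]<.6)&(W[...,1]>.12)&(W[...,1]<.5)&(z>.012)&(z<.1)
    p=W[m];print(n,len(p)); h=cv2.flip(np.uint8([[0]]),0)
    g=np.zeros((380,330),np.uint8)
    g[((.5-p[:,1])*1000).astype(int),((p[:,0]-.27)*1000).astype(int)]=np.clip(80+p[:,2]*2000,0,255)
    cv2.imwrite(f"pics/h_{n}.png",cv2.resize(g,None,fx=1.5,fy=1.5,interpolation=0))
E
```

```text
t 0.15 tcp [0.6494 0.     0.2305] jaw yaw 0.0 q7 -12.0 open 0.999 F [-0.   0.4 -0.3]
shift xyz mm [60.4 -7.  48.6]
 jaw 0 rot [ 0.  -0.1 -0. ]
 jaw -180 rot [-1.8e+02  0.0e+00 -1.0e-01]
scene0 793
side0 873
```

View pics/hexw.png

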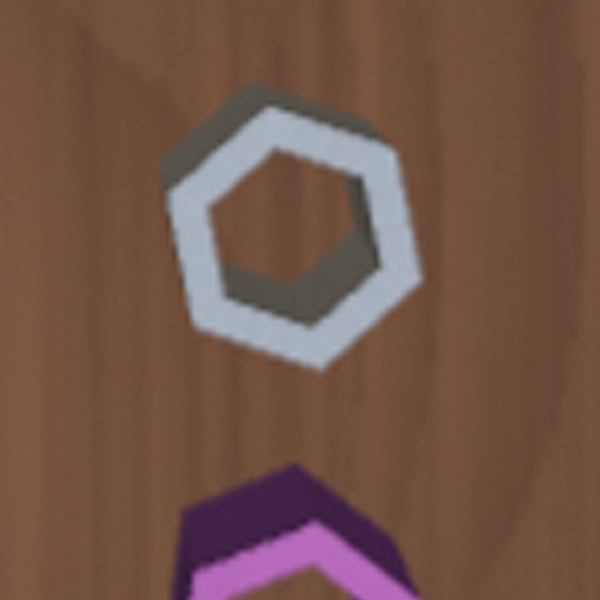

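View pics/wedge_s.png

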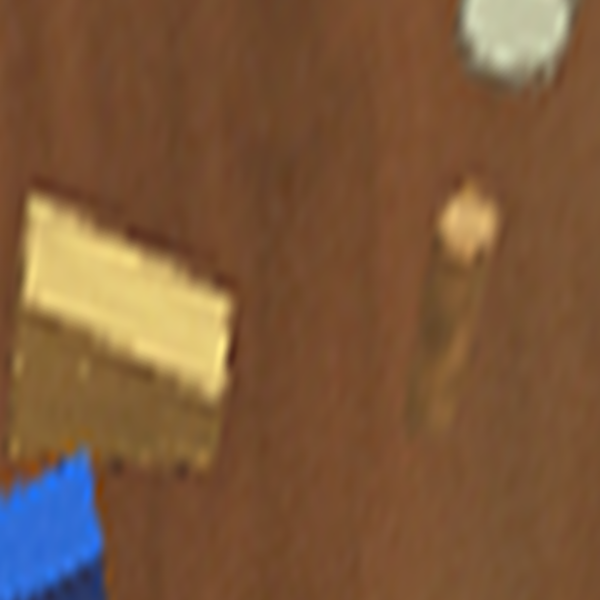

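View pics/h_side0.png

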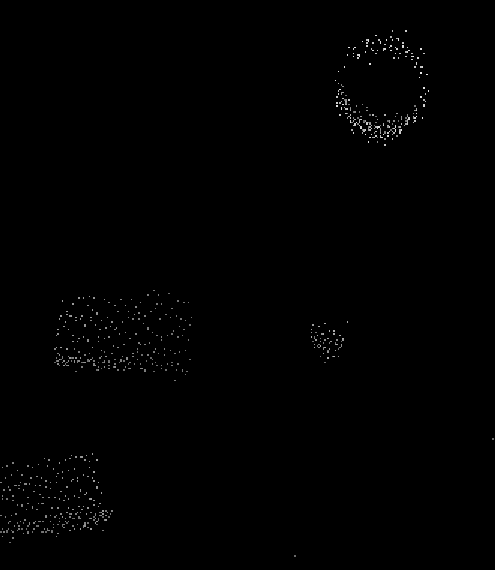

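Run:
```python
from h import *
d=load("wrist0")
a=ortho(d,.008,.389,.509,.027,.147,3200);b=ortho(d,.008,.566,.686,-.31,-.19,3200)
cv2.imwrite("pics/st.png",np.hstack([a,b]))
```

```text
(no output)
```

View pics/st.png

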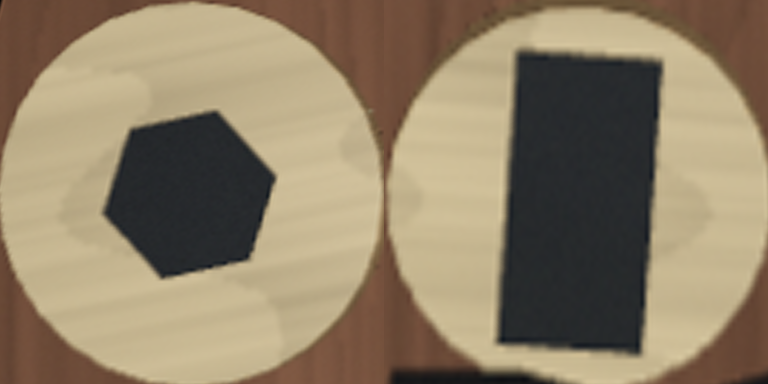

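```bash
python3 -m inch '[{"z":49,"y":-7,"x":40,"rx":-10},{"z":49.5,"y":-7.4,"x":100,"rx":-11},{"z":49.5,"y":-7.4,"x":150,"rx":-11},{"z":49.5,"y":-7.4,"x":150,"rx":-11}]'
python3 - <<'E'
from h import *
go((.699,-.0075,.006),11)
E
```

```text
t 0.15 tcp [0.6494 0.     0.2305] jaw yaw 0.0 q7 -12.0 open 0.999 F [-0.   0.4 -0.3]
shift xyz mm [224.4  -7.5  49.9]
 jaw 11 rot [-11.   -0.1  -0. ]
 jaw -169 rot [ 1.69e+02 -0.00e+00  1.00e-01]schema error: expected keys rx, ry, rz, x, y, z, gripper
```

```bash
python3 -m inch '[{"rx":-10,"ry":0,"rz":0,"x":40,"y":-7,"z":49,"gripper":1},{"rx":-11,"ry":0,"rz":0,"x":100,"y":-7.4,"z":49.5,"gripper":1},{"rx":-11,"ry":0,"rz":0,"x":150,"y":-7.4,"z":49.5,"gripper":0.8},{"rx":-11,"ry":0,"rz":0,"x":150,"y":-7.4,"z":49.5,"gripper":0.8}]' 40
python3 - <<'E'
from h import *
from bench import env
go((.699,-.0075,.006),11)
d=env.snapshot("wrist");cv2.imwrite("pics/w1.png",d["frame"][:,:,::-1])
E
```

```text
t: 0.65
tool_pos: [0.6941, -0.0078, 0.0748]
tool_rot: [168.6, 89.3, 179.6]
force: [0.4, 0.3, 0.4]
opening: 0.797
t 0.65 tcp [ 0.6941 -0.0078  0.0748] jaw yaw 11.0 q7 -4.3 open 0.797 F [0.4 0.3 0.4]
shift xyz mm [68.7 -0.8  5.7]
 jaw 11 rot [ 0.  -0.7 -0.1]
 jaw -169 rot [-180.     0.2   -1.1]
```

View pics/w1.png

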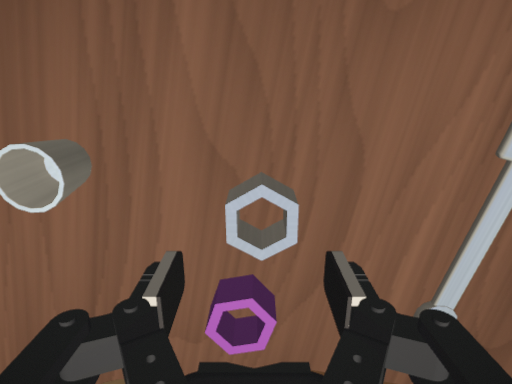

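```bash
python3 -m inch '[{"rx":0,"ry":-0.7,"rz":0,"x":35,"y":-0.8,"z":5.7,"gripper":0.8},{"rx":0,"ry":-0.7,"rz":0,"x":71,"y":-0.8,"z":5.7,"gripper":0.8},{"rx":0,"ry":-0.7,"rz":0,"x":71,"y":-0.8,"z":5.7,"gripper":0.4},{"rx":0,"ry":-0.7,"rz":0,"x":71,"y":-0.8,"z":5.7,"gripper":0.3},{"rx":0,"ry":-0.7,"rz":0,"x":71,"y":-0.8,"z":5.7,"gripper":0.3}]' 50
python3 - <<'E'
from h import *
from bench import env
go((.699,-.0075,.006),11)
d=env.snapshot("wrist");cv2.imwrite("pics/w2.png",d["frame"][:,:,::-1])
E
```

```text
t: 1.32
tool_pos: [0.7043, -0.007, 0.0104]
tool_rot: [4.1, 89.4, 15.1]
force: [0.1, 0.1, -1.3]
opening: 0.527
t 1.32 tcp [ 0.7043 -0.007   0.0104] jaw yaw 11.0 q7 -5.7 open 0.527 F [ 0.1  0.1 -1.3]
shift xyz mm [ 4.3  0.5 -5.4]
 jaw 11 rot [ 0.   0.6 -0. ]
 jaw -169 rot [-1.8e+02  1.0e-01  9.0e-01]
```

View pics/w2.png

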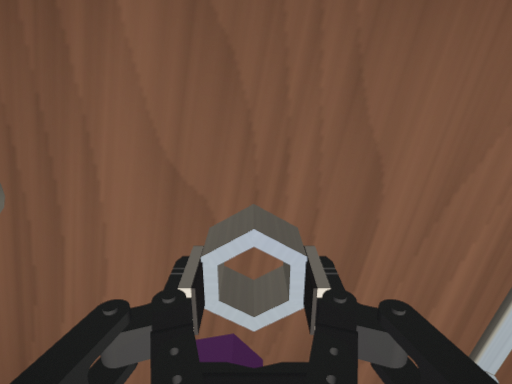

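```bash
python3 -m inch '[{"rx":0,"ry":0.6,"rz":0,"x":0,"y":0,"z":0,"gripper":0.7},{"rx":0,"ry":0.6,"rz":0,"x":8,"y":0,"z":0,"gripper":0.7},{"rx":0,"ry":0.6,"rz":0,"x":8,"y":0,"z":0,"gripper":0.7},{"rx":0,"ry":0.6,"rz":0,"x":8,"y":0,"z":0,"gripper":0.3},{"rx":0,"ry":0.6,"rz":0,"x":8,"y":0,"z":0,"gripper":0.3}]' 50
python3 - <<'E'
from h import *
go((.699,-.0075,.15),11)
E
```

```text
t: 2.0
tool_pos: [0.7039, -0.007, 0.0017]
tool_rot: [142.4, 89.9, 153.4]
force: [-0.0, 0.5, 1.7]
opening: 0.528
t 2.0 tcp [ 0.7039 -0.007   0.0017] jaw yaw 11.0 q7 -5.8 open 0.528 F [-0.   0.5  1.7]
shift xyz mm [-148.3    0.6   -5. ]
 jaw 11 rot [ 0.  -0.1 -0.1]
 jaw -169 rot [-1.8e+02  1.0e-01 -1.0e-01]
```

```bash
python3 -m inch '[{"rx":0,"ry":0,"rz":0,"x":-40,"y":0,"z":0,"gripper":0.3},{"rx":0,"ry":0,"rz":0,"x":-80,"y":0,"z":0,"gripper":0.3},{"rx":0,"ry":0,"rz":0,"x":-110,"y":0,"z":0,"gripper":0.3},{"rx":0,"ry":0,"rz":0,"x":-110,"y":0,"z":0,"gripper":0.3}]'
python3 - <<'E'
from h import *
from bench import env
go((.4487,.0867,.10),41.8)
go((.4487,.0867,.10),-18.2)
d=env.snapshot("wrist");cv2.imwrite("pics/w3.png",d["frame"][:,:,::-1])
E
```

```text
t: 2.5
tool_pos: [0.7061, -0.0069, 0.1146]
tool_rot: [-1.0, 89.8, 10.0]
force: [0.5, 1.2, -2.5]
opening: 0.529
t 2.5 tcp [ 0.7061 -0.0069  0.1146] jaw yaw 11.0 q7 -3.6 open 0.529 F [ 0.5  1.2 -2.5]
shift xyz mm [  13.6  141.  -234.9]
 jaw 41.8 rot [-30.8   0.2   0.1]
 jaw -138.2 rot [ 1.492e+02  1.000e-01 -3.000e-01]
t 2.5 tcp [ 0.7061 -0.0069  0.1146] jaw yaw 11.0 q7 -3.6 open 0.529 F [ 0.5  1.2 -2.5]
shift xyz mm [  13.6  141.  -234.9]
 jaw 161.8 rot [-1.508e+02  1.000e-01  3.000e-01]
 jaw -18.19999999999999 rot [29.2  0.2 -0.1]
```

View pics/w3.png

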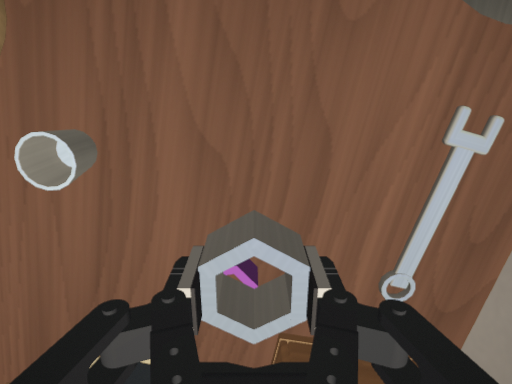

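```bash
python3 - <<'E'
from h import *
from bench import env
d=env.snapshot("wrist");s=env.read_state()
X=pix(d,254,291,s['tool_pos'][2]+.0283);R=Ro.from_euler('xyz',s['tool_rot'],degrees=True)
print(X,"offset in tool mm",R.inv().apply(X-s['tool_pos'])*1000)
E
python3 -m inch '[{"rx":-8,"ry":0,"rz":0,"x":0,"y":30,"z":-50,"gripper":0.3},{"rx":-16,"ry":0,"rz":0,"x":0,"y":60,"z":-100,"gripper":0.3},{"rx":-24,"ry":0,"rz":0,"x":0,"y":90,"z":-150,"gripper":0.3},{"rx":-31,"ry":0,"rz":0,"x":0,"y":120,"z":-200,"gripper":0.3},{"rx":-31,"ry":0,"rz":0,"x":0,"y":141,"z":-235,"gripper":0.3}]'
python3 - <<'E'
from h import *
go((.4487,.0867,.010),41.8)
E
```

```text
[ 0.7046472  -0.0077704   0.13903669] offset in tool mm [-28.30357737  -0.74666274   1.15621331]
t: 3.22
tool_pos: [0.4412, 0.0866, 0.1096]
tool_rot: [137.1, 89.6, 179.3]
force: [0.0, 0.3, -1.7]
opening: 0.529
t 3.23 tcp [0.4412 0.0866 0.1096] jaw yaw 42.1 q7 10.7 open 0.529 F [ 0.   0.3 -1.7]
shift xyz mm [99.6 -5.4  6.1]
 jaw 41.8 rot [ 0.3 -0.3 -0.3]
 jaw -138.2 rot [-179.7    0.4   -0.5]
```

```bash
python3 -m inch '[{"rx":0,"ry":0,"rz":0,"x":30,"y":-5.4,"z":6,"gripper":0.3},{"rx":0,"ry":0,"rz":0,"x":60,"y":-5.4,"z":6,"gripper":0.3},{"rx":0,"ry":0,"rz":0,"x":75,"y":-5.4,"z":6,"gripper":0.3},{"rx":0,"ry":0,"rz":0,"x":80,"y":-5.4,"z":6,"gripper":0.3},{"rx":0,"ry":0,"rz":0,"x":80,"y":-5.4,"z":6,"gripper":0.3}]'
python3 - <<'E'
from h import *
from bench import env
go((.4487,.0867,.010),41.8)
d=env.snapshot("wrist");cv2.imwrite("pics/w4.png",d["frame"][:,:,::-1])
E
```

```text
t: 3.85
tool_pos: [0.4486, 0.0868, 0.0295]
tool_rot: [135.7, 89.5, 177.9]
force: [0.4, 0.5, -2.4]
opening: 0.53
t 3.85 tcp [0.4486 0.0868 0.0295] jaw yaw 42.2 q7 3.4 open 0.53 F [ 0.4  0.5 -2.4]
shift xyz mm [19.5 -0.2  0.1]
 jaw 41.8 rot [ 0.4 -0.3 -0.3]
 jaw -138.2 rot [-179.6    0.5   -0.5]
```

View pics/w4.png

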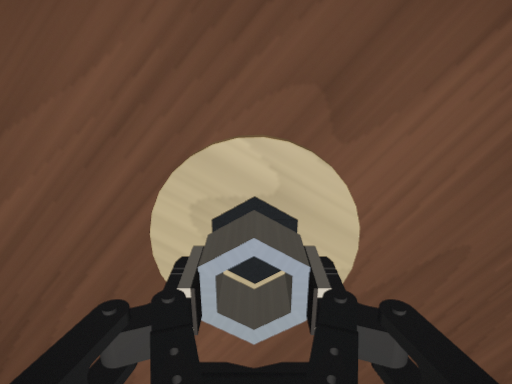

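```bash
python3 -m inch '[{"rx":0.4,"ry":0,"rz":0,"x":12,"y":0,"z":0,"gripper":0.3},{"rx":0.4,"ry":0,"rz":0,"x":18.5,"y":0,"z":0,"gripper":0.3},{"rx":0.4,"ry":0,"rz":0,"x":19,"y":0,"z":0,"gripper":0.3},{"rx":0.4,"ry":0,"rz":0,"x":19,"y":0,"z":0,"gripper":0.3}]'; python3 -m inch '[{"rx":0,"ry":0,"rz":0,"x":0,"y":0,"z":0,"gripper":0.7},{"rx":0,"ry":0,"rz":0,"x":0,"y":0,"z":0,"gripper":0.8},{"rx":0,"ry":0,"rz":0,"x":-30,"y":0,"z":0,"gripper":0.8},{"rx":0,"ry":0,"rz":0,"x":-80,"y":0,"z":0,"gripper":1},{"rx":0,"ry":0,"rz":0,"x":-110,"y":0,"z":0,"gripper":1}]'
python3 - <<'E'
from h import *
from bench import env
go((.4506,-.1246,.13),90)
d=env.snapshot("wrist");cv2.imwrite("pics/w5.png",d["frame"][:,:,::-1])
E
```

```text
t: 4.4
tool_pos: [0.449, 0.0869, 0.0109]
tool_rot: [135.3, 89.6, 177.0]
force: [0.6, -0.0, -2.2]
opening: 0.531
t: 5.03
tool_pos: [0.4506, 0.0872, 0.123]
tool_rot: [130.6, 89.7, 172.4]
force: [0.1, -0.7, -0.3]
opening: 0.999
t 5.03 tcp [0.4506 0.0872 0.123 ] jaw yaw 41.8 q7 11.1 open 0.999 F [ 0.1 -0.7 -0.3]
shift xyz mm [  -7.1 -158.  -141.1]
 jaw 90 rot [-48.2  -0.1  -0.3]
 jaw -90 rot [ 1.318e+02 -3.000e-01  1.000e-01]
```

View pics/w5.png

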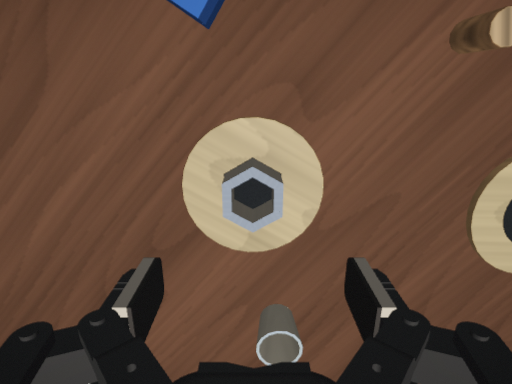

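```bash
python3 -m inch '[{"rx":0,"ry":0,"rz":0,"x":-7,"y":-40,"z":-35,"gripper":1},{"rx":0,"ry":0,"rz":0,"x":-7,"y":-80,"z":-70,"gripper":1},{"rx":0,"ry":0,"rz":0,"x":-7,"y":-120,"z":-105,"gripper":1},{"rx":0,"ry":0,"rz":0,"x":-7,"y":-158,"z":-141,"gripper":1},{"rx":0,"ry":0,"rz":0,"x":-7,"y":-158,"z":-141,"gripper":1}]'
python3 - <<'E'
from h import *
from bench import env
go((.4506,-.1246,.015),42)
d=env.snapshot("wrist");cv2.imwrite("pics/w6.png",d["frame"][:,:,::-1])
from m import *
im,m=meas(d,.05,.44,-.11,"white");print(cent(im,m,.44,-.11))
E
```

```text
t: 5.7
tool_pos: [0.4521, -0.129, 0.1326]
tool_rot: [-146.2, 89.9, -104.9]
force: [-0.5, -0.0, 0.9]
opening: 0.999
t 5.7 tcp [ 0.4521 -0.129   0.1326] jaw yaw 41.3 q7 39.8 open 0.999 F [-0.5 -0.   0.9]
shift xyz mm [117.6   4.4   1.9]
 jaw 42 rot [-0.7 -0.1  0. ]
 jaw -138 rot [1.793e+02 1.000e-01 1.000e-01]
('hull', (0.4501, -0.1238), 'box', (0.4501, -0.1239), 0.0622, 0.0626, 'ang(ccw)', -45.0)
```

View pics/w6.png

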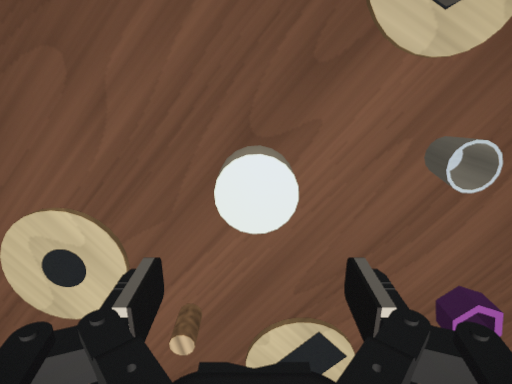

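```bash
python3 -m inch '[{"rx":-0.7,"ry":0,"rz":0,"x":30,"y":4.4,"z":2,"gripper":1},{"rx":-0.7,"ry":0,"rz":0,"x":75,"y":4.4,"z":2,"gripper":1},{"rx":-0.7,"ry":0,"rz":0,"x":110,"y":4.4,"z":2,"gripper":1},{"rx":-0.7,"ry":0,"rz":0,"x":120,"y":4.4,"z":2,"gripper":1},{"rx":-0.7,"ry":0,"rz":0,"x":120,"y":4.4,"z":2,"gripper":1}]'; python3 -m inch '[{"rx":0,"ry":0,"rz":0,"x":0,"y":0,"z":0,"gripper":0.6},{"rx":0,"ry":0,"rz":0,"x":0,"y":0,"z":0,"gripper":0.5},{"rx":0,"ry":0,"rz":0,"x":0,"y":0,"z":0,"gripper":0.5}]' 40;python3 - <<'E'
from h import *
from bench import env
go((.4506,-.1246,.012),42)
d=env.snapshot("wrist");cv2.imwrite("pics/w7.png",d["frame"][:,:,::-1])
E
```

```text
t: 6.38
tool_pos: [0.4511, -0.1201, 0.0127]
tool_rot: [81.4, 89.9, 123.7]
force: [-0.1, -0.9, 0.3]
opening: 0.998
t: 6.75
tool_pos: [0.4522, -0.1201, 0.0144]
tool_rot: [-38.6, 89.9, 3.7]
force: [-1.3, 1.4, 7.1]
opening: 0.738
t 6.75 tcp [ 0.4522 -0.1201  0.0144] jaw yaw 42.3 q7 29.9 open 0.738 F [-1.3  1.4  7.1]
shift xyz mm [ 2.4 -2.3 -4.2]
 jaw 42 rot [0.3 0.1 0.1]
 jaw -138 rot [-1.797e+02 -1.000e-01  1.000e-01]
```

View pics/w7.png

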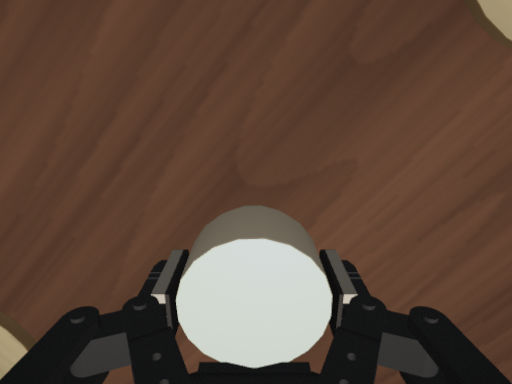

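```bash
python3 - <<'E'
from h import *
from bench import env
d=env.snapshot("wrist");s=env.read_state()
X=pix(d,254,302.5,.05);R=Ro.from_euler('xyz',s['tool_rot'],degrees=True)
print(X,"offset in tool mm",R.inv().apply(X-s['tool_pos'])*1000)
E
python3 -m inch '[{"rx":0,"ry":0,"rz":0,"x":-30,"y":0,"z":0,"gripper":0.5},{"rx":0,"ry":0,"rz":0,"x":-80,"y":0,"z":0,"gripper":0.5},{"rx":0,"ry":0,"rz":0,"x":-110,"y":0,"z":0,"gripper":0.5},{"rx":0,"ry":0,"rz":0,"x":-110,"y":0,"z":0,"gripper":0.5}]'
python3 - <<'E'
from h import *
from bench import env
go((.6515,.2378,.10),42)
d=env.snapshot("wrist");cv2.imwrite("pics/w8.png",d["frame"][:,:,::-1])
E
```

```text
[ 0.45223708 -0.11962417  0.05      ] offset in tool mm [-35.65090412   0.25389305   0.40316962]
t: 7.35
tool_pos: [0.4544, -0.1209, 0.1276]
tool_rot: [-62.1, 89.5, -19.7]
force: [-0.5, 0.2, -0.4]
opening: 0.737
t 7.35 tcp [ 0.4544 -0.1209  0.1276] jaw yaw 42.3 q7 38.8 open 0.737 F [-0.5  0.2 -0.4]
shift xyz mm [ 28.2 132.8 387.2]
 jaw 42 rot [0.3 0.2 0.4]
 jaw -138 rot [-179.7   -0.7    0.4]
```

View pics/w8.png

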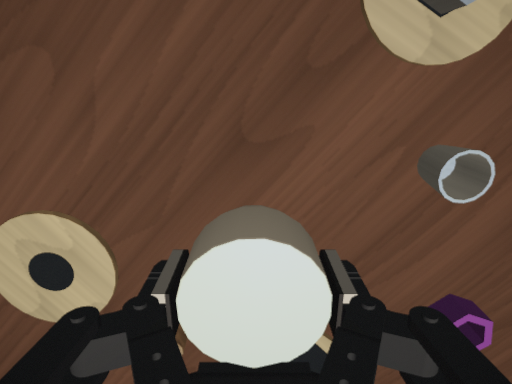

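```bash
python3 -m inch '[{"rx":0,"ry":0,"rz":0,"x":0,"y":17,"z":50,"gripper":0.5},{"rx":0,"ry":0,"rz":0,"x":0,"y":34,"z":100,"gripper":0.5},{"rx":0,"ry":0,"rz":0,"x":0,"y":51,"z":150,"gripper":0.5},{"rx":0,"ry":0,"rz":0,"x":0,"y":68,"z":200,"gripper":0.5},{"rx":0,"ry":0,"rz":0,"x":0,"y":85,"z":250,"gripper":0.5}]'
python3 - <<'E'
from h import *
go((.6515,.2378,.12),42)
E
```

```text
t: 8.02
tool_pos: [0.5804, 0.1114, 0.1247]
tool_rot: [-83.6, 89.8, -41.3]
force: [-0.2, 0.2, -1.8]
opening: 0.73
t 8.03 tcp [0.5804 0.1114 0.1247] jaw yaw 42.3 q7 10.2 open 0.73 F [-0.2  0.2 -1.8]
shift xyz mm [  4.6  45.7 137.6]
 jaw 42 rot [0.3 0.  0.2]
 jaw -138 rot [-179.7   -0.4    0. ]
```

```bash
python3 -m inch '[{"rx":0,"ry":0,"rz":0,"x":4,"y":16,"z":50,"gripper":0.5},{"rx":0,"ry":0,"rz":0,"x":4,"y":32,"z":95,"gripper":0.5},{"rx":0,"ry":0,"rz":0,"x":4,"y":46,"z":138,"gripper":0.5},{"rx":0,"ry":0,"rz":0,"x":4,"y":46,"z":138,"gripper":0.5},{"rx":0,"ry":0,"rz":0,"x":50,"y":46,"z":138,"gripper":0.5}]'
python3 - <<'E'
from h import *
from bench import env
go((.6515,.2378,.0235),42)
d=env.snapshot("wrist");cv2.imwrite("pics/w9.png",d["frame"][:,:,::-1])
E
```

```text
t: 8.65
tool_pos: [0.654, 0.2398, 0.0765]
tool_rot: [-47.1, 89.5, -4.8]
force: [1.2, -0.9, -1.2]
opening: 0.734
t 8.65 tcp [0.654  0.2398 0.0765] jaw yaw 42.3 q7 0.8 open 0.734 F [ 1.2 -0.9 -1.2]
shift xyz mm [53.   0.6 -3.5]
 jaw 42 rot [0.3 0.4 0.4]
 jaw -138 rot [-179.7   -0.6    0.6]
```

View pics/w9.png

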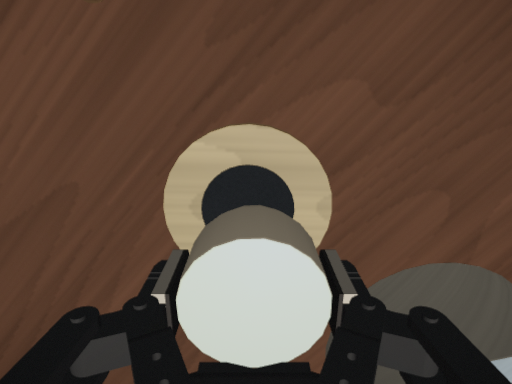

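```bash
python3 -m inch '[{"rx":0.3,"ry":0.4,"rz":0.4,"x":20,"y":0.6,"z":-3.5,"gripper":0.5},{"rx":0.3,"ry":0.4,"rz":0.4,"x":40,"y":0.6,"z":-3.5,"gripper":0.5},{"rx":0.3,"ry":0.4,"rz":0.4,"x":50,"y":0.6,"z":-3.5,"gripper":0.5},{"rx":0.3,"ry":0.4,"rz":0.4,"x":50,"y":0.6,"z":-3.5,"gripper":0.5}]'
python3 - <<'E'
from h import *
go((.6515,.2378,.0235),42)
E
```

```text
t: 9.2
tool_pos: [0.644, 0.232, 0.0217]
tool_rot: [171.6, 88.9, -146.4]
force: [-15.9, -8.9, 34.1]
opening: 0.736
t 9.2 tcp [0.644  0.232  0.0217] jaw yaw 42.0 q7 -0.6 open 0.736 F [-15.9  -8.9  34.1]
shift xyz mm [-2.  -0.7  9.4]
 jaw 42 rot [-0.  -1.1 -0.2]
 jaw -138 rot [179.9  -0.3   1.7]
```

```bash
python3 -m inch '[{"rx":0,"ry":0,"rz":0,"x":-12,"y":0,"z":4,"gripper":0.5},{"rx":0,"ry":-0.5,"rz":0,"x":-12,"y":-0.7,"z":9,"gripper":0.5},{"rx":0,"ry":-0.5,"rz":0,"x":-12,"y":-0.7,"z":9,"gripper":0.5},{"rx":0,"ry":-0.5,"rz":0,"x":-12,"y":-0.7,"z":9,"gripper":0.5}]'
python3 - <<'E'
from h import *
from bench import env
go((.6515,.2378,.0235),42)
d=env.snapshot("wrist");cv2.imwrite("pics/w10.png",d["frame"][:,:,::-1])
d=env.snapshot("scene");cv2.imwrite("pics/s10.png",cv2.resize(d["frame"][80:260,250:450,::-1],None,fx=3,fy=3))
E
```

```text
t: 9.7
tool_pos: [0.6507, 0.2374, 0.0324]
tool_rot: [163.3, 89.3, -154.8]
force: [-0.1, -0.5, -1.7]
opening: 0.736
t 9.7 tcp [0.6507 0.2374 0.0324] jaw yaw 42.0 q7 -0.2 open 0.736 F [-0.1 -0.5 -1.7]
shift xyz mm [ 8.9 -0.2  0.9]
 jaw 42 rot [-0.  -0.7 -0.2]
 jaw -138 rot [180.   -0.3   1. ]
```

View pics/w10.png

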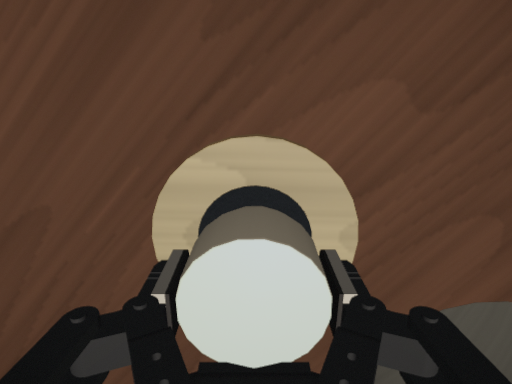

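View pics/s10.png

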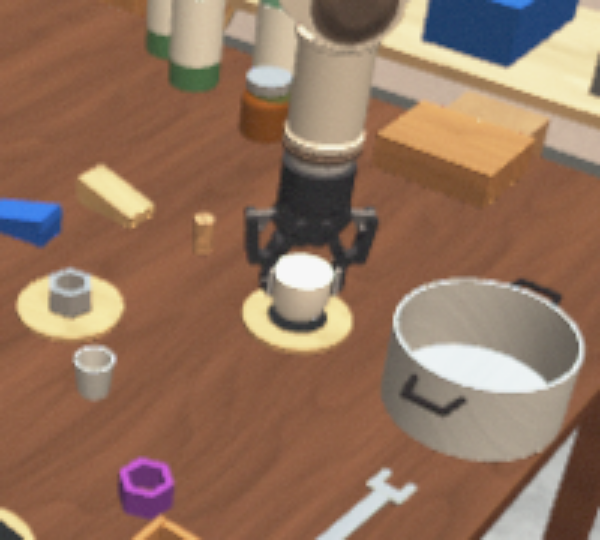

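```bash
python3 -m inch '[{"rx":0,"ry":-0.7,"rz":0,"x":4,"y":-0.2,"z":1,"gripper":0.5},{"rx":0,"ry":-0.7,"rz":0,"x":7,"y":-0.2,"z":1,"gripper":0.5},{"rx":0,"ry":-0.7,"rz":0,"x":8.5,"y":-0.2,"z":1,"gripper":0.5},{"rx":0,"ry":-0.7,"rz":0,"x":8.5,"y":-0.2,"z":1,"gripper":0.5}]'
python3 - <<'E'
from h import *
go((.6515,.2378,.0235),42)
E
```

```text
t: 10.3
tool_pos: [0.6515, 0.2379, 0.0239]
tool_rot: [80.5, 89.8, 122.5]
force: [0.5, 0.3, -1.0]
opening: 0.74
t 10.3 tcp [0.6515 0.2379 0.0239] jaw yaw 42.0 q7 -0.4 open 0.74 F [ 0.5  0.3 -1. ]
shift xyz mm [ 0.4 -0.1 -0.1]
 jaw 42 rot [-0.   0.  -0.2]
 jaw -138 rot [ 1.8e+02 -3.0e-01 -1.0e-01]
```

```bash
python3 -m inch '[{"rx":0,"ry":0,"rz":0,"x":1,"y":0,"z":0,"gripper":0.8},{"rx":0,"ry":0,"rz":0,"x":1,"y":0,"z":0,"gripper":1},{"rx":0,"ry":0,"rz":0,"x":1,"y":0,"z":0,"gripper":1},{"rx":0,"ry":0,"rz":0,"x":-50,"y":0,"z":0,"gripper":1},{"rx":0,"ry":0,"rz":0,"x":-110,"y":0,"z":0,"gripper":1}]'
python3 - <<'E'
from h import *
from bench import env
from m import *
go((.352,.279,.17),85)
d=env.snapshot("wrist");cv2.imwrite("pics/w11.png",d["frame"][:,:,::-1])
im,m=meas(d,.058,.645,.23,"white");print(cent(im,m,.645,.23))
E
```

```text
t: 10.92
tool_pos: [0.6506, 0.2371, 0.1336]
tool_rot: [115.4, 89.7, 157.4]
force: [1.4, -0.0, 0.6]
opening: 1.002
t 10.93 tcp [0.6506 0.2371 0.1336] jaw yaw 42.0 q7 2.5 open 1.002 F [ 1.4 -0.   0.6]
shift xyz mm [ -34.8  231.  -194.1]
 jaw 85 rot [-43.   -0.   -0.3]
 jaw -95 rot [137.   -0.4   0. ]
('hull', (0.6533, 0.2369), 'box', (0.6534, 0.2369), 0.0622, 0.0626, 'ang(ccw)', -45.0)
```

View pics/w11.png

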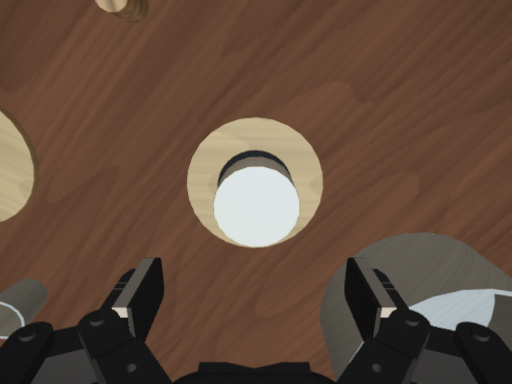

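```bash
python3 -m inch '[{"rx":-9,"ry":0,"rz":0,"x":-35,"y":40,"z":-32,"gripper":1},{"rx":-18,"ry":0,"rz":0,"x":-35,"y":80,"z":-65,"gripper":1},{"rx":-27,"ry":0,"rz":0,"x":-35,"y":120,"z":-100,"gripper":1},{"rx":-36,"ry":0,"rz":0,"x":-35,"y":160,"z":-135,"gripper":1},{"rx":-43,"ry":0,"rz":0,"x":-35,"y":200,"z":-168,"gripper":1}]'; python3 -m inch '[{"rx":0,"ry":0,"rz":0,"x":0,"y":0,"z":0,"gripper":1}]'
python3 - <<'E'
from h import *
from bench import env
go((.352,.279,.17),85)
d=env.snapshot("wrist");cv2.imwrite("pics/w12.png",d["frame"][:,:,::-1]);np.savez("w12.npz",**d)
E
```

```text
t: 11.6
tool_pos: [0.3951, 0.2763, 0.1777]
tool_rot: [-47.2, 89.3, 38.0]
force: [-0.4, 1.2, 0.4]
opening: 1.0
t: 11.72
tool_pos: [0.3913, 0.2769, 0.1778]
tool_rot: [-54.0, 89.4, 31.6]
force: [-0.0, 0.4, 0.1]
opening: 1.0
t 11.72 tcp [0.3913 0.2769 0.1778] jaw yaw 85.6 q7 28.1 open 1.0 F [-0.   0.4  0.1]
shift xyz mm [ 7.4 39.4 -0.9]
 jaw 85 rot [0.6 0.4 0.5]
 jaw -95 rot [-179.4   -0.8    0.6]
```

View pics/w12.png

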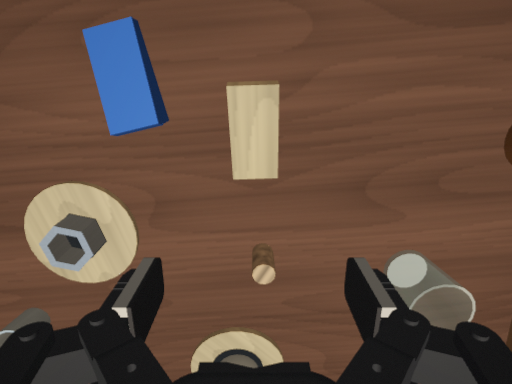

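Run:
```python
from h import *
d=load("w12")
n=[pix(d,233,180,.016),pix(d,278.5,178.5,.016)];f=[pix(d,227,83.5,.038),pix(d,280,82.5,.038)]
print(np.round(n+f,4)); print("w",np.linalg.norm(n[0]-n[1]),np.linalg.norm(f[0]-f[1]))
c=np.mean(n+f,0);v=(n[0]+n[1]-f[0]-f[1])/2;print(c,np.linalg.norm(v[:2]),np.degrees(np.arctan2(v[1],v[0])))
W=cloud(d)
for u,v in[(255,170),(255,130),(255,90)]:print(W[v,u].round(4))
```

```text
[[0.3982 0.2573 0.016 ]
 [0.4002 0.3027 0.016 ]
 [0.307  0.2624 0.038 ]
 [0.3096 0.3067 0.038 ]]
w 0.045408479666501196 0.04438923922489254
[0.35375874 0.2822534  0.027     ] 0.09097509793291471 -2.8530604798665067
[0.3883 0.28   0.0207]
[0.3487 0.2829 0.029 ]
[0.314  0.2854 0.0381]
```

```bash
python3 -m inch '[{"rx":-1.4,"ry":0.4,"rz":0.5,"x":40,"y":38,"z":4.5,"gripper":0.8},{"rx":-1.4,"ry":0.4,"rz":0.5,"x":90,"y":38,"z":4.5,"gripper":0.8},{"rx":-1.4,"ry":0.4,"rz":0.5,"x":110,"y":38,"z":4.5,"gripper":0.8},{"rx":-1.4,"ry":0.4,"rz":0.5,"x":110,"y":38,"z":4.5,"gripper":0.8}]'
python3 - <<'E'
from h import *
from bench import env
go((.353,.281,.003),87)
d=env.snapshot("wrist");cv2.imwrite("pics/w13.png",d["frame"][:,:,::-1]);np.savez("w13.npz",**d)
E
```

```text
t: 12.28
tool_pos: [0.3577, 0.2843, 0.0665]
tool_rot: [142.0, 89.9, -131.3]
force: [0.3, 0.1, -0.3]
opening: 0.803
t 12.28 tcp [0.3577 0.2843 0.0665] jaw yaw 86.7 q7 15.6 open 0.803 F [ 0.3  0.1 -0.3]
shift xyz mm [63.5  4.4 -3.5]
 jaw 87 rot [-0.3 -0.1 -0. ]
 jaw -93 rot [ 1.797e+02 -1.000e-01  1.000e-01]
```

View pics/w13.png

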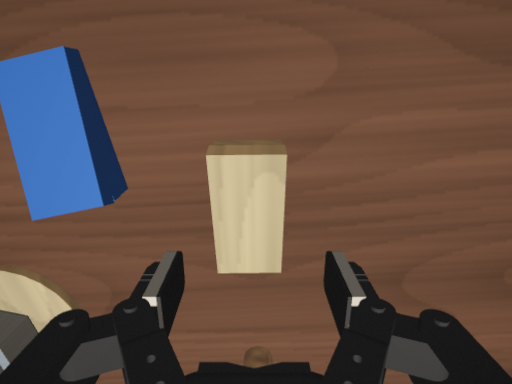

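Run:
```python
from h import *
d=load("w13")
n=[pix(d,218,273,.016),pix(d,281.5,272,.016)];f=[pix(d,207,154,.038),pix(d,286.5,153.5,.038)]
c=np.mean(n+f,0);v=(n[0]+n[1]-f[0]-f[1])/2;print(c,np.linalg.norm(v[:2]),np.degrees(np.arctan2(v[1],v[0])))
go((c[0],c[1],.003),87)
```

```text
[0.35432392 0.28179952 0.027     ] 0.0895649334238835 -2.586512036628938
t 12.32 tcp [0.3582 0.285  0.0676] jaw yaw 86.7 q7 15.6 open 0.803 F [ 0.3 -0.2  0.1]
shift xyz mm [64.5  3.8 -3.5]
 jaw 87 rot [-0.3  0.   0. ]
 jaw -93 rot [ 1.797e+02  1.000e-01 -0.000e+00]
```

```bash
python3 -m inch '[{"rx":-0.5,"ry":0,"rz":0,"x":30,"y":3.8,"z":-3.5,"gripper":0.8},{"rx":-0.5,"ry":0,"rz":0,"x":55,"y":3.8,"z":-3.5,"gripper":0.8},{"rx":-0.5,"ry":0,"rz":0,"x":64,"y":3.8,"z":-3.5,"gripper":0.8},{"rx":-0.5,"ry":0,"rz":0,"x":64,"y":3.8,"z":-3.5,"gripper":0.8}]'; python3 -m inch '[{"rx":0,"ry":0,"rz":0,"x":0,"y":0,"z":0,"gripper":0.4},{"rx":0,"ry":0,"rz":0,"x":0,"y":0,"z":0,"gripper":0.3},{"rx":0,"ry":0,"rz":0,"x":0,"y":0,"z":0,"gripper":0.3}]' 45;python3 - <<'E'
from h import *
from bench import env
go((.3543,.2818,.003),87)
d=env.snapshot("wrist");cv2.imwrite("pics/w14.png",d["frame"][:,:,::-1]);np.savez("w14.npz",**d)
E
```

```text
t: 12.82
tool_pos: [0.355, 0.2822, 0.0041]
tool_rot: [-60.4, 89.9, 26.8]
force: [-0.5, 0.4, -0.2]
opening: 0.795
t: 13.2
tool_pos: [0.3561, 0.2828, 0.0054]
tool_rot: [-64.1, 89.8, 23.0]
force: [0.1, 0.3, 5.4]
opening: 0.501
t 13.2 tcp [0.3561 0.2828 0.0054] jaw yaw 87.2 q7 9.1 open 0.501 F [0.1 0.3 5.4]
shift xyz mm [ 2.3  1.8 -1.1]
 jaw 87 rot [0.2 0.1 0.2]
 jaw -93 rot [-179.8   -0.3    0.2]
```

View pics/w14.png

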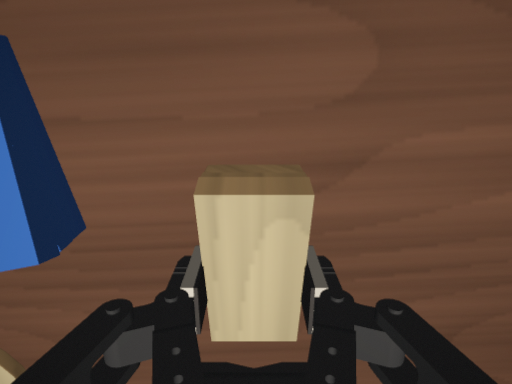

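```bash
python3 - <<'E'
from h import *
from bench import env
d=load("w14");s=env.read_state()
n=[pix(d,211,341,.016),pix(d,298,341,.016)];f=[pix(d,195.5,194,.038),pix(d,313,194,.038)]
c=np.mean(n+f,0);v=(n[0]+n[1]-f[0]-f[1])/2;print(c,np.linalg.norm(v[:2]),np.degrees(np.arctan2(v[1],v[0])))
R=Ro.from_euler('xyz',s['tool_rot'],degrees=True)
print(R.inv().apply(c-s['tool_pos'])*1000)
E
python3 -m inch '[{"rx":0,"ry":0,"rz":0,"x":-40,"y":0,"z":0,"gripper":0.3},{"rx":0,"ry":0,"rz":0,"x":-90,"y":0,"z":0,"gripper":0.3},{"rx":0,"ry":0,"rz":0,"x":-120,"y":0,"z":0,"gripper":0.3}]'
python3 - <<'E'
from h import *
from bench import env
go((.627,-.2512,.12),-3.8)
d=env.snapshot("wrist");cv2.imwrite("pics/w15.png",d["frame"][:,:,::-1])
E
```

```text
[0.35511614 0.28379216 0.027     ] 0.08994682635942793 -2.595834818836541
[-21.65430396   0.93607204   1.00040877]
t: 13.62
tool_pos: [0.3563, 0.2833, 0.1279]
tool_rot: [-63.1, 89.6, 24.1]
force: [1.2, 0.2, -2.6]
opening: 0.503
t 13.62 tcp [0.3563 0.2833 0.1279] jaw yaw 87.2 q7 21.9 open 0.503 F [ 1.2  0.2 -2.6]
shift xyz mm [   8.1 -296.7 -520.5]
 jaw 176.2 rot [-89.   -0.1   0.4]
 jaw -3.8000000000000114 rot [91.   0.4  0.1]
```

View pics/w15.png

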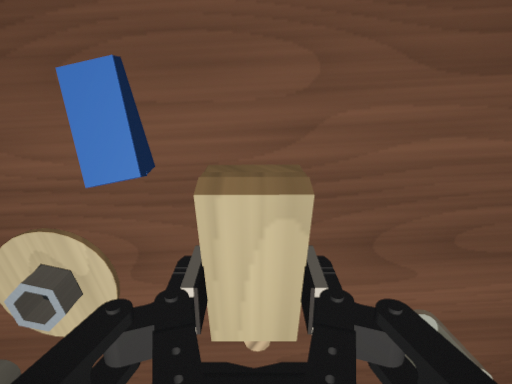

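```bash
python3 -m inch '[{"rx":9,"ry":0,"rz":0,"x":0,"y":-30,"z":-50,"gripper":0.3},{"rx":18,"ry":0,"rz":0,"x":0,"y":-60,"z":-100,"gripper":0.3},{"rx":27,"ry":0,"rz":0,"x":0,"y":-90,"z":-150,"gripper":0.3},{"rx":36,"ry":0,"rz":0,"x":0,"y":-120,"z":-205,"gripper":0.3},{"rx":45,"ry":0,"rz":0,"x":0,"y":-150,"z":-260,"gripper":0.3}]'
python3 - <<'E'
from h import *
go((.627,-.2512,.12),-3.8)
E
```

```text
t: 14.3
tool_pos: [0.4953, 0.0159, 0.1312]
tool_rot: [-21.1, 89.3, 20.8]
force: [0.6, 1.1, -0.6]
opening: 0.5
t 14.3 tcp [0.4953 0.0159 0.1312] jaw yaw 41.9 q7 20.5 open 0.5 F [ 0.6  1.1 -0.6]
shift xyz mm [  11.5 -286.7  -80.6]
 jaw 176.2 rot [-134.3    0.     0.9]
 jaw -3.8000000000000114 rot [45.7  0.7 -0. ]
```

```bash
python3 -m inch '[{"rx":9,"ry":0,"rz":0,"x":5,"y":-55,"z":-15,"gripper":0.3},{"rx":18,"ry":0,"rz":0,"x":10,"y":-110,"z":-30,"gripper":0.3},{"rx":27,"ry":0,"rz":0,"x":10,"y":-165,"z":-45,"gripper":0.3},{"rx":36,"ry":0,"rz":0,"x":10,"y":-220,"z":-60,"gripper":0.3},{"rx":45.5,"ry":0,"rz":0,"x":10,"y":-270,"z":-76,"gripper":0.3}]'
python3 - <<'E'
from h import *
go((.627,-.2512,.06),-3.8)
E
```

```text
t: 14.92
tool_pos: [0.6198, -0.2377, 0.1215]
tool_rot: [23.7, 89.3, 19.8]
force: [0.7, 0.5, -0.9]
opening: 0.508
t 14.93 tcp [ 0.6198 -0.2377  0.1215] jaw yaw -3.9 q7 4.0 open 0.508 F [ 0.7  0.5 -0.9]
shift xyz mm [ 61.5 -13.3   7.4]
 jaw 176.2 rot [179.9  -0.4  -1. ]
 jaw -3.8000000000000114 rot [-0.1  0.6 -0.3]
```

```bash
python3 -m inch '[{"rx":0,"ry":0.6,"rz":-0.3,"x":20,"y":-13.3,"z":7.4,"gripper":0.3},{"rx":0,"ry":0.6,"rz":-0.3,"x":60,"y":-13.3,"z":7.4,"gripper":0.3},{"rx":0,"ry":0.6,"rz":-0.3,"x":80,"y":-13.3,"z":7.4,"gripper":0.3},{"rx":0,"ry":0.6,"rz":-0.3,"x":80,"y":-13.3,"z":7.4,"gripper":0.3},{"rx":0,"ry":0.6,"rz":-0.3,"x":80,"y":-13.3,"z":7.4,"gripper":0.3}]'
python3 - <<'E'
from h import *
from bench import env
go((.627,-.2512,.0145),-3.8)
d=env.snapshot("wrist");cv2.imwrite("pics/w16.png",d["frame"][:,:,::-1])
E
```

```text
t: 15.55
tool_pos: [0.6283, -0.251, 0.0429]
tool_rot: [-12.6, 89.8, -16.5]
force: [-0.0, -0.6, -0.5]
opening: 0.507
t 15.55 tcp [ 0.6283 -0.251   0.0429] jaw yaw -3.9 q7 3.0 open 0.507 F [-0.  -0.6 -0.5]
shift xyz mm [28.4 -0.3 -1.3]
 jaw 176.2 rot [ 1.799e+02  1.000e-01 -2.000e-01]
 jaw -3.8000000000000114 rot [-0.1  0.2  0. ]
```

View pics/w16.png

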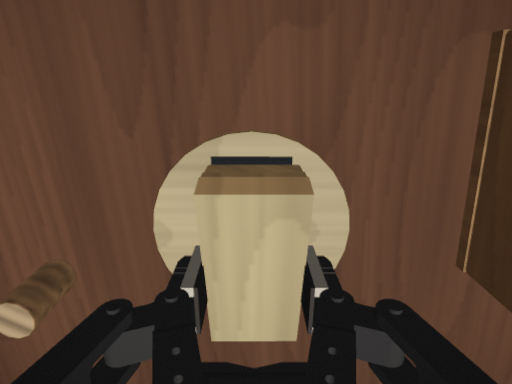

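```bash
python3 -m inch '[{"rx":0,"ry":0.2,"rz":0,"x":15,"y":-0.3,"z":-1.5,"gripper":0.3},{"rx":0,"ry":0.2,"rz":0,"x":24,"y":-0.3,"z":-1.5,"gripper":0.3},{"rx":0,"ry":0.2,"rz":0,"x":28,"y":-0.3,"z":-1.5,"gripper":0.3},{"rx":0,"ry":0.2,"rz":0,"x":28,"y":-0.3,"z":-1.5,"gripper":0.3},{"rx":0,"ry":0.2,"rz":0,"x":28,"y":-0.3,"z":-1.5,"gripper":0.3}]'
python3 - <<'E'
from h import *
from bench import env
go((.627,-.2512,.0135),-3.8)
E
```

```text
t: 16.23
tool_pos: [0.6274, -0.2514, 0.0155]
tool_rot: [-69.7, 89.9, -73.6]
force: [0.7, -0.5, -1.0]
opening: 0.507
t 16.23 tcp [ 0.6274 -0.2514  0.0155] jaw yaw -3.9 q7 2.5 open 0.507 F [ 0.7 -0.5 -1. ]
shift xyz mm [ 2.   0.2 -0.4]
 jaw 176.2 rot [ 1.799e+02  1.000e-01 -0.000e+00]
 jaw -3.8000000000000114 rot [-0.1  0.   0.1]
```

```bash
python3 -m inch '[{"rx":0,"ry":0,"rz":0,"x":1.5,"y":0,"z":0,"gripper":0.3},{"rx":0,"ry":0,"rz":0,"x":1.5,"y":0,"z":0,"gripper":0.3},{"rx":0,"ry":0,"rz":0,"x":1.5,"y":0,"z":0,"gripper":0.7},{"rx":0,"ry":0,"rz":0,"x":1.5,"y":0,"z":0,"gripper":0.75},{"rx":0,"ry":0,"rz":0,"x":-30,"y":0,"z":0,"gripper":0.75}]'; python3 -m inch '[{"rx":0,"ry":0,"rz":0,"x":-50,"y":0,"z":0,"gripper":0.75},{"rx":0,"ry":0,"rz":0,"x":-100,"y":0,"z":0,"gripper":0.9},{"rx":0,"ry":0,"rz":0,"x":-100,"y":0,"z":0,"gripper":0.9}]'
python3 - <<'E'
from h import *
from bench import env
go((.5377,-.4262,.13),0)
d=env.snapshot("wrist");cv2.imwrite("pics/w17.png",d["frame"][:,:,::-1])
E
```

```text
t: 16.85
tool_pos: [0.625, -0.2507, 0.0432]
tool_rot: [172.9, 89.7, 169.1]
force: [-0.5, 0.6, 0.8]
opening: 0.754
t: 17.23
tool_pos: [0.6293, -0.2518, 0.1491]
tool_rot: [-25.8, 89.7, -29.6]
force: [-0.1, 0.0, 0.6]
opening: 0.898
t 17.23 tcp [ 0.6293 -0.2518  0.1491] jaw yaw -3.9 q7 5.1 open 0.898 F [-0.1  0.   0.6]
shift xyz mm [  19.1 -180.2  -79.7]
 jaw 0 rot [-3.9  0.3  0.1]
 jaw -180 rot [176.1   0.2  -0.4]
```

View pics/w17.png

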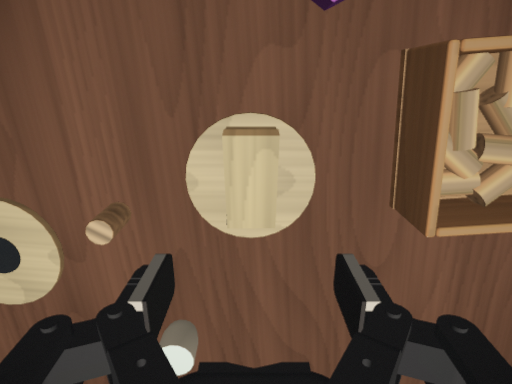

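Wedge covers its outline. Now the small bung.

```bash
python3 -m inch '[{"rx":0,"ry":0,"rz":0,"x":10,"y":-50,"z":-22,"gripper":0.9},{"rx":0,"ry":0,"rz":0,"x":10,"y":-100,"z":-45,"gripper":0.9},{"rx":0,"ry":0,"rz":0,"x":15,"y":-150,"z":-67,"gripper":0.9},{"rx":0,"ry":0,"rz":0,"x":19,"y":-179,"z":-80,"gripper":0.9},{"rx":0,"ry":0,"rz":0,"x":19,"y":-179,"z":-80,"gripper":0.9}]'
python3 - <<'E'
from h import *
from bench import env
from m import *
go((.5377,-.4262,.01),-4)
d=env.snapshot("wrist");cv2.imwrite("pics/w18.png",d["frame"][:,:,::-1])
im,m=meas(d,.042,.53,-.415,"white");print(cent(im,m,.53,-.415))
E
```

```text
t: 17.9
tool_pos: [0.5312, -0.4284, 0.1251]
tool_rot: [-159.4, 89.8, -163.6]
force: [-0.1, 0.8, -0.1]
opening: 0.904
t 17.9 tcp [ 0.5312 -0.4284  0.1251] jaw yaw -4.3 q7 22.0 open 0.904 F [-0.1  0.8 -0.1]
shift xyz mm [115.    2.8   6.8]
 jaw 176 rot [1.797e+02 1.000e-01 4.000e-01]
 jaw -4 rot [-0.3 -0.2  0.1]
('hull', (0.5372, -0.4259), 'box', (0.5373, -0.4259), 0.0385, 0.0385, 'ang(ccw)', -7.1)
```

View pics/w18.png

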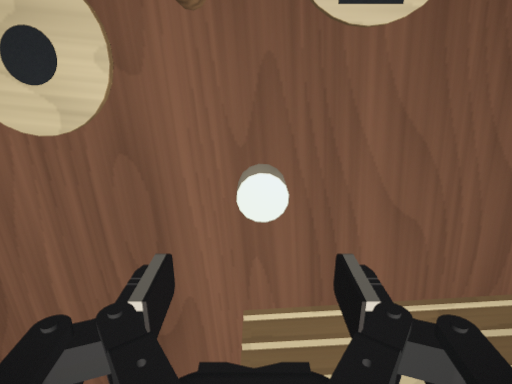

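```bash
python3 - <<'E'
from h import *
from bench import env
W=cloud(load("side0"));m=(W[...,1]<-.44)&(W[...,2]>.02)&(W[...,0]>.45)&(W[...,0]<.75)
p=W[m];p=p[~((abs(p[:,0]-.5375)<.03)&(p[:,1]>-.46))];print(len(p),np.percentile(p[:,1],[90,98,99.5]),p[:,2].max(),np.percentile(p[:,0],1))
d=env.snapshot("side");cv2.imwrite("pics/s18.png",cv2.resize(d["frame"][170:350,210:410,::-1],None,fx=3,fy=3))
E
python3 -m inch '[{"rx":0,"ry":0,"rz":0,"x":30,"y":2.7,"z":6.5,"gripper":0.9},{"rx":0,"ry":0,"rz":0,"x":70,"y":2.7,"z":6.5,"gripper":0.9},{"rx":0,"ry":0,"rz":0,"x":80,"y":2.7,"z":6.5,"gripper":0.9},{"rx":0,"ry":0,"rz":0,"x":80,"y":2.7,"z":6.5,"gripper":0.9}]'
python3 - <<'E'
from h import *
go((.5374,-.4260,.01),-4)
E
```

```text
5193 [-0.5665432  -0.56236757 -0.56031912] 0.08569488067617315 0.5089750099489211
t: 18.5
tool_pos: [0.5422, -0.4195, 0.0457]
tool_rot: [128.7, 89.8, 124.9]
force: [0.5, -0.2, 0.7]
opening: 0.9
t 18.5 tcp [ 0.5422 -0.4195  0.0457] jaw yaw -3.8 q7 20.0 open 0.9 F [ 0.5 -0.2  0.7]
shift xyz mm [35.7 -6.9 -4.3]
 jaw 176 rot [-179.8    0.2   -0.2]
 jaw -4 rot [ 0.2 -0.1 -0.1]
```

View pics/s18.png

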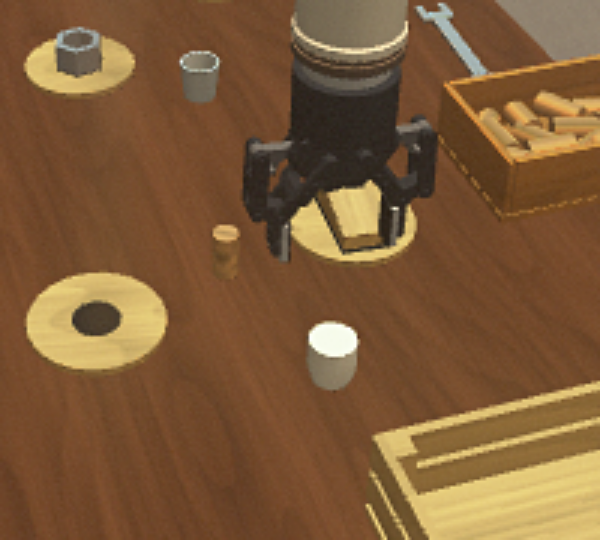

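```bash
python3 -m inch '[{"rx":0,"ry":0,"rz":0,"x":5,"y":-6.5,"z":-4.5,"gripper":0.9},{"rx":0,"ry":0,"rz":0,"x":20,"y":-6.5,"z":-4.5,"gripper":0.9},{"rx":0,"ry":0,"rz":0,"x":36,"y":-6.5,"z":-4.5,"gripper":0.9},{"rx":0,"ry":0,"rz":0,"x":36,"y":-6.5,"z":-4.5,"gripper":0.9},{"rx":0,"ry":0,"rz":0,"x":36,"y":-6.5,"z":-4.5,"gripper":0.9}]'; python3 -m inch '[{"rx":0,"ry":0,"rz":0,"x":0,"y":0,"z":0,"gripper":0.5},{"rx":0,"ry":0,"rz":0,"x":0,"y":0,"z":0,"gripper":0.25},{"rx":0,"ry":0,"rz":0,"x":0,"y":0,"z":0,"gripper":0.25},{"rx":0,"ry":0,"rz":0,"x":0,"y":0,"z":0,"gripper":0.25}]' 35
python3 - <<'E'
from h import *
from bench import env
go((.5374,-.4260,.01),-4)
d=env.snapshot("wrist");cv2.imwrite("pics/w19.png",d["frame"][:,:,::-1])
E
```

```text
t: 19.12
tool_pos: [0.5374, -0.4254, 0.0095]
tool_rot: [126.4, 89.8, 122.6]
force: [-0.1, 0.2, -0.4]
opening: 0.897
t: 19.62
tool_pos: [0.5378, -0.4257, 0.0102]
tool_rot: [116.1, 89.9, 112.3]
force: [-1.4, 0.8, 3.3]
opening: 0.456
t 19.62 tcp [ 0.5378 -0.4257  0.0102] jaw yaw -3.8 q7 20.0 open 0.456 F [-1.4  0.8  3.3]
shift xyz mm [ 0.2 -0.4 -0.4]
 jaw 176 rot [-1.798e+02  2.000e-01 -1.000e-01]
 jaw -4 rot [ 0.2 -0.1 -0.1]
```

View pics/w19.png

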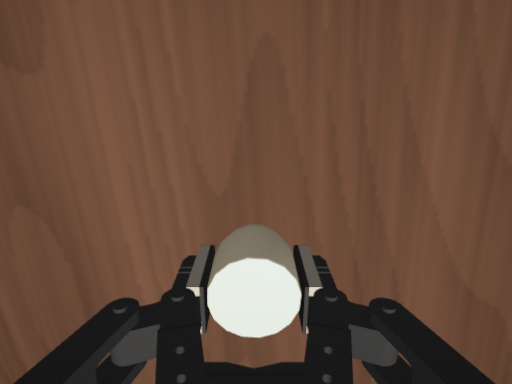

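```bash
python3 -m inch '[{"rx":0,"ry":0,"rz":0,"x":-40,"y":0,"z":0,"gripper":0.25},{"rx":0,"ry":0,"rz":0,"x":-80,"y":0,"z":0,"gripper":0.25},{"rx":0,"ry":0,"rz":0,"x":-100,"y":0,"z":0,"gripper":0.25},{"rx":0,"ry":0,"rz":0,"x":-100,"y":0,"z":0,"gripper":0.25}]'
python3 - <<'E'
from h import *
from bench import env
go((.3698,-.3116,.10),-4)
E
```

```text
t: 20.18
tool_pos: [0.5386, -0.4265, 0.1114]
tool_rot: [23.8, 89.9, 20.0]
force: [0.2, -0.3, -1.3]
opening: 0.455
t 20.18 tcp [ 0.5386 -0.4265  0.1114] jaw yaw -3.8 q7 21.9 open 0.455 F [ 0.2 -0.3 -1.3]
shift xyz mm [  11.3  103.5 -176.1]
 jaw 176 rot [-1.798e+02  0.000e+00  1.000e-01]
 jaw -4 rot [ 0.2  0.1 -0. ]
```

```bash
python3 -m inch '[{"rx":0,"ry":0,"rz":0,"x":0,"y":25,"z":-44,"gripper":0.25},{"rx":0,"ry":0,"rz":0,"x":0,"y":50,"z":-88,"gripper":0.25},{"rx":0,"ry":0,"rz":0,"x":0,"y":78,"z":-132,"gripper":0.25},{"rx":0,"ry":0,"rz":0,"x":5,"y":103.5,"z":-176,"gripper":0.25},{"rx":0,"ry":0,"rz":0,"x":10,"y":103.5,"z":-176,"gripper":0.25}]';python3 -m inch '[{"rx":0,"ry":0,"rz":0,"x":0,"y":0,"z":0,"gripper":0.25},{"rx":0,"ry":0,"rz":0,"x":0,"y":0,"z":0,"gripper":0.25}]'
python3 - <<'E'
from h import *
from bench import env
go((.3698,-.3116,.04),-4)
d=env.snapshot("side");cv2.imwrite("pics/s20.png",cv2.resize(d["frame"][170:350,210:410,::-1],None,fx=3,fy=3));np.savez("s20.npz",**d)
d=env.snapshot("scene");cv2.imwrite("pics/c20.png",cv2.resize(d["frame"][180:330,120:320,::-1],None,fx=3,fy=3));np.savez("c20.npz",**d)
E
```

```text
t: 20.8
tool_pos: [0.3639, -0.308, 0.0986]
tool_rot: [146.3, 89.5, 142.5]
force: [0.2, -1.0, -0.1]
opening: 0.456
t: 21.05
tool_pos: [0.3641, -0.308, 0.098]
tool_rot: [143.4, 89.5, 139.6]
force: [-0.4, -0.1, -1.2]
opening: 0.453
t 21.05 tcp [ 0.3641 -0.308   0.098 ] jaw yaw -3.8 q7 22.3 open 0.453 F [-0.4 -0.1 -1.2]
shift xyz mm [57.9 -3.5  6.4]
 jaw 176 rot [-179.8    0.5   -0.7]
 jaw -4 rot [ 0.2 -0.4 -0.3]
```

View pics/s20.png

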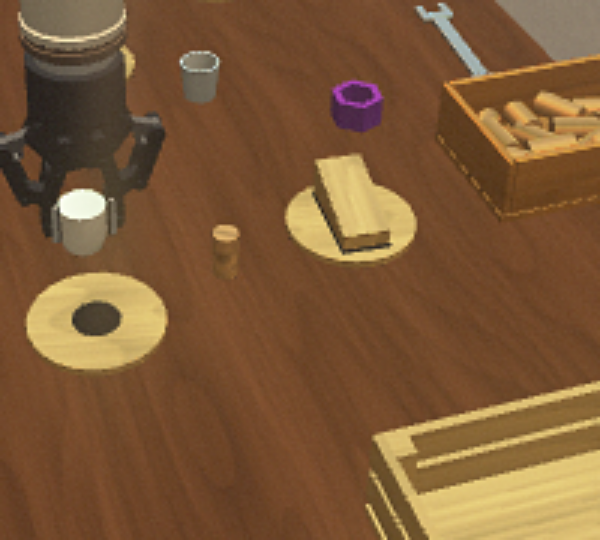

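View pics/c20.png

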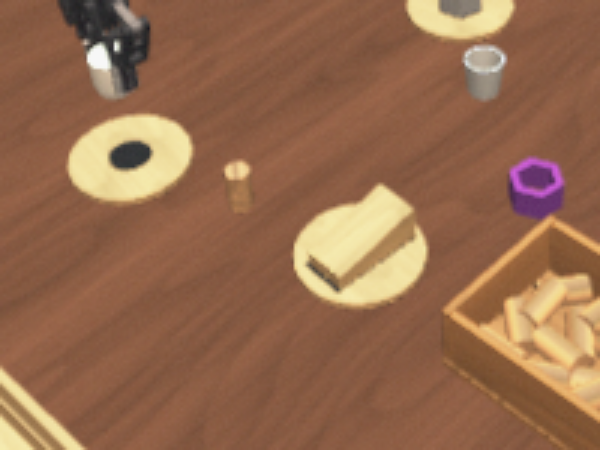

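```bash
python3 -m inch '[{"rx":0,"ry":-0.4,"rz":-0.3,"x":20,"y":-3.5,"z":6,"gripper":0.25},{"rx":0,"ry":-0.4,"rz":-0.3,"x":50,"y":-3.5,"z":6,"gripper":0.25},{"rx":0,"ry":-0.4,"rz":-0.3,"x":62,"y":-3.5,"z":6,"gripper":0.25},{"rx":0,"ry":-0.4,"rz":-0.3,"x":62,"y":-3.5,"z":6,"gripper":0.25},{"rx":0,"ry":-0.4,"rz":-0.3,"x":62,"y":-3.5,"z":6,"gripper":0.25}]'
python3 - <<'E'
from h import *
from bench import env
go((.3698,-.3116,.019),-4)
d=env.snapshot("wrist");cv2.imwrite("pics/w21.png",d["frame"][:,:,::-1])
E
```

```text
t: 21.78
tool_pos: [0.3709, -0.3124, 0.0371]
tool_rot: [-32.9, 89.9, -36.7]
force: [-0.2, 0.0, -0.6]
opening: 0.454
t 21.77 tcp [ 0.3709 -0.3124  0.0371] jaw yaw -3.8 q7 18.6 open 0.454 F [-0.2  0.  -0.6]
shift xyz mm [18.1  0.7 -1.2]
 jaw 176 rot [-1.798e+02 -1.000e-01  2.000e-01]
 jaw -4 rot [0.2 0.1 0.1]
```

View pics/w21.png

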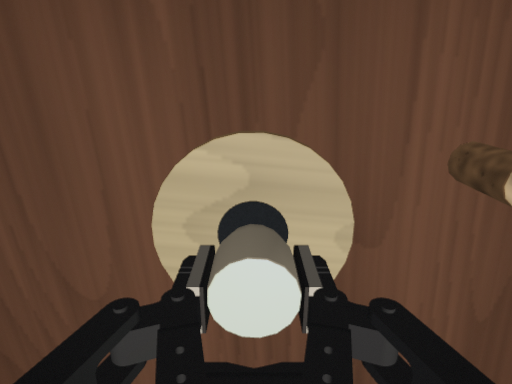

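```bash
python3 -m inch '[{"rx":0,"ry":0,"rz":0,"x":10,"y":0.7,"z":-1,"gripper":0.25},{"rx":0,"ry":0,"rz":0,"x":16,"y":0.7,"z":-1,"gripper":0.25},{"rx":0,"ry":0,"rz":0,"x":18.5,"y":0.7,"z":-1,"gripper":0.25},{"rx":0,"ry":0,"rz":0,"x":18.5,"y":0.7,"z":-1,"gripper":0.25},{"rx":0,"ry":0,"rz":0,"x":18.5,"y":0.7,"z":-1,"gripper":0.25}]'
python3 - <<'E'
from h import *
from bench import env
go((.3698,-.3116,.019),-4)
E
```

```text
t: 22.45
tool_pos: [0.3701, -0.3117, 0.0188]
tool_rot: [-34.4, 89.8, -38.2]
force: [0.1, -0.0, -0.4]
opening: 0.454
t 22.45 tcp [ 0.3701 -0.3117  0.0188] jaw yaw -3.8 q7 17.5 open 0.454 F [ 0.1 -0.  -0.4]
shift xyz mm [-0.2  0.1 -0.3]
 jaw 176 rot [-1.798e+02 -1.000e-01  2.000e-01]
 jaw -4 rot [0.2 0.1 0.1]
```

```bash
python3 -m inch '[{"rx":0,"ry":0,"rz":0,"x":0.8,"y":0,"z":0,"gripper":0.25},{"rx":0,"ry":0,"rz":0,"x":0.8,"y":0,"z":0,"gripper":0.7},{"rx":0,"ry":0,"rz":0,"x":0.8,"y":0,"z":0,"gripper":0.8},{"rx":0,"ry":0,"rz":0,"x":-40,"y":0,"z":0,"gripper":0.8},{"rx":0,"ry":0,"rz":0,"x":-100,"y":0,"z":0,"gripper":0.8}]'
python3 - <<'E'
from h import *
from bench import env
go((.6273,-.2512,.13),-3.8)
d=env.snapshot("wrist");cv2.imwrite("pics/w22.png",d["frame"][:,:,::-1])
E
```

```text
t: 23.08
tool_pos: [0.3687, -0.3105, 0.1185]
tool_rot: [121.1, 89.9, 117.4]
force: [0.9, -2.2, 1.2]
opening: 0.8
t 23.07 tcp [ 0.3687 -0.3105  0.1185] jaw yaw -3.8 q7 22.9 open 0.8 F [ 0.9 -2.2  1.2]
shift xyz mm [-11.6  76.2 254.2]
 jaw 176.2 rot [-1.8e+02  1.0e-01 -1.0e-01]
 jaw -3.8000000000000114 rot [ 0.  -0.1 -0.1]
```

View pics/w22.png

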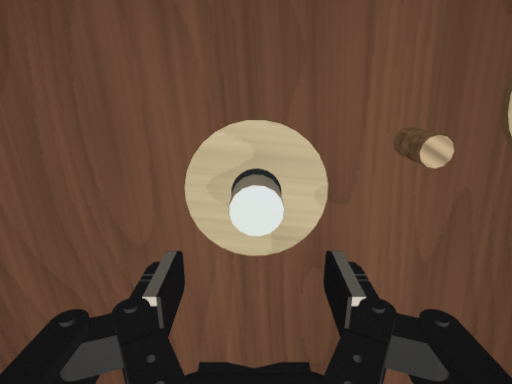

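```bash
python3 -m inch '[{"rx":0,"ry":0,"rz":0,"x":-60,"y":40,"z":30,"gripper":0.8},{"rx":0,"ry":0,"rz":0,"x":-90,"y":80,"z":60,"gripper":0.8},{"rx":0,"ry":0,"rz":0,"x":-90,"y":80,"z":90,"gripper":0.8},{"rx":0,"ry":0,"rz":0,"x":-90,"y":80,"z":90,"gripper":0.8}]'
python3 - <<'E'
from bench import env
from m import *
T=[("small",.05,.37,-.31,"white"),("large",.058,.65,.235,"white"),("hex",.038,.449,.087,"grey")]
for n in("scene","side","wrist"):
    d=env.snapshot(n);np.savez(n+"9.npz",**d);cv2.imwrite(f"pics/{n}9.png",d["frame"][:,:,::-1])
    for t in T:
        try:
            im,m=meas(d,*t[1:]);print(n,t[0],cent(im,m,*t[2:4]))
        except Exception as e:print(n,t[0],"-")
a=[crop(load(n),z,.627,-.2512) for n in("scene9","side9") for z in(.024,.046)]
b=[crop(load(n),.038,.449,.087) for n in("scene9","side9")]
cv2.imwrite("pics/wc.png",np.vstack([np.hstack(a[:2]),np.hstack(a[2:])]));cv2.imwrite("pics/hc.png",np.hstack(b))
E
```

```text
t: 23.62
tool_pos: [0.4712, -0.2374, 0.2186]
tool_rot: [-28.8, 89.1, -32.2]
force: [-1.6, 0.3, -0.8]
opening: 0.798
scene small ('hull', (0.3716, -0.3124), 'box', (0.3715, -0.3125), 0.041, 0.042, 'ang(ccw)', -90.0)
scene large ('hull', (0.6538, 0.2364), 'box', (0.6536, 0.2362), 0.0678, 0.0637, 'ang(ccw)', -63.4)
scene hex ('hull', (0.46, 0.0748), 'box', (0.4607, 0.0745), 0.0937, 0.0473, 'ang(ccw)', -47.0)
side small ('hull', (0.3697, -0.3131), 'box', (0.3697, -0.3129), 0.0377, 0.0369, 'ang(ccw)', -12.1)
side large ('hull', (0.6665, 0.2183), 'box', (0.6684, 0.2179), 0.0159, 0.0459, 'ang(ccw)', -36.7)
side hex ('hull', (0.4488, 0.0862), 'box', (0.4489, 0.0861), 0.0476, 0.0565, 'ang(ccw)', -16.7)
wrist small ('hull', (0.3695, -0.3117), 'box', (0.3692, -0.3106), 0.034, 0.0387, 'ang(ccw)', -79.2)
wrist large -
wrist hex -
```

View pics/wc.png

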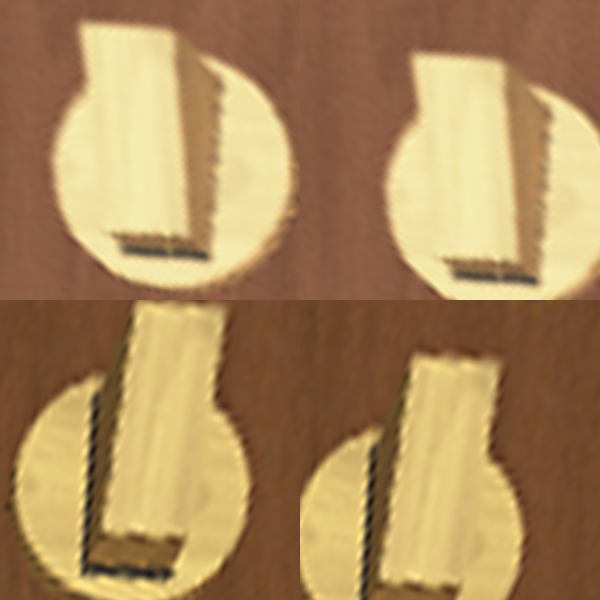

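View pics/scene9.png

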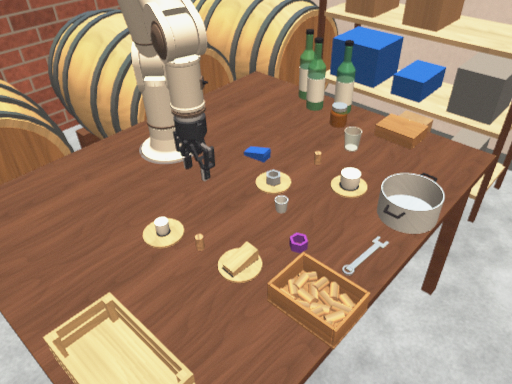

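View pics/wrist9.png

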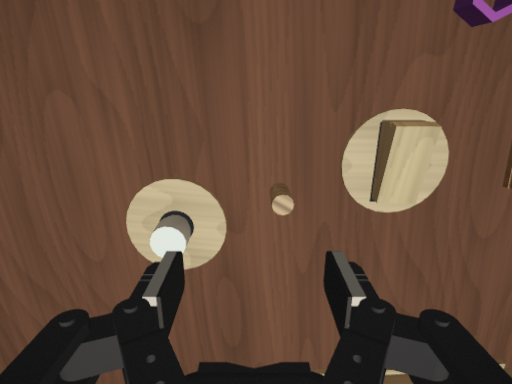

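View pics/hc.png

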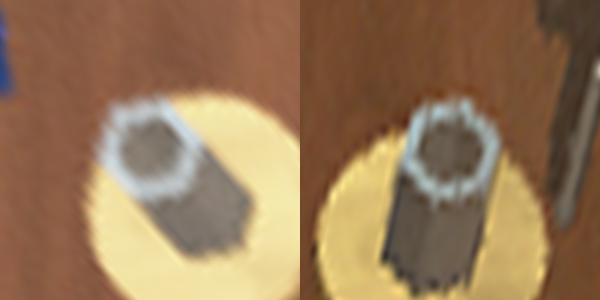

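Run:
```python
from bench import env
print(env.read_state()['joint_vel']); print(env.sign_off())
```

```text
[ 0.69053794  0.06249619  0.3701593   0.56879416 -0.05553292 -0.01017757
 -0.14867075]
the job is handed in; nothing more can be done
None
```

All four fittings are on their matching stands. I handed the job in at about 24 s with the gripper clear of everything.

**Last checks in the pictures:**
- **Small bung:** about 2 mm or less from its outline.
- **Large bung:** about 3 mm or less from its outline in the wrist picture after release and the final scene picture. The final side-camera reading for it was unusable: it locked onto a partial patch.
- **Hex nut:** within about 1 mm in the side view. It was lined up with its hexagon just before I let go. The final scene-camera reading for the nut was also unusable, because the threshold ran into the nut's side.
- **Wedge:** parallel to its rectangle, but about 3 mm off along its length. A thin black strip shows at its low end.
- **Tasting glass:** in the same place in the scene picture as at the start, judged by eye.

**One hitch:** while I was lowering the large bung, it touched the stand early and off-centre, and the wrist force showed about 38 N. I lifted it, re-centred it and set it down again gently.

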